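# Seat a sprocket on a crank's drive pin and slip the spacer on

### The job

Fit the sprocket to the crank in the vice: hub side up over the spindle, then turn it, resting lightly on the drive pin, until its drive hole drops over the pin and it lies flush on the crank. Then slip the plain spacer down the spindle onto its hub. Work gently, by feel, never forcing the sprocket against the crank or the pin, and leave the other things on the bench as they are.

Things in the scene. Friction and masses are not known exactly. Their poses are not given: they have to be found in the camera images.
- vice: blue bench vice, bolted down, jaws 104 mm wide along its y axis, screw and handle towards its -x. Origin on the bench top, on the axis of the upright crank spindle. Its soft jaws hold a crank: a round seat face 44 mm across with the spindle in its middle, and a black arm 180 mm long, 26 to 35 mm wide, its top 2 mm below the seat face. The crank does not turn or yield.
- boss_face (a point): the middle of the crank's seat face, on the spindle's axis, 155 mm above the bench; axes as the vice's, z up. The fixed drive pin (9 mm thick, top 6.5 mm above the seat face, its rim barely chamfered) stands 30 mm from the axis on the arm's centre line. The arm, and so the pin, points along the vice's +y give or take 40 degrees; this angle is not tracked.
- spindle_end (a point): top of the upright spindle, fixed on the vice, 42 mm above the seat face (197 mm above the bench). The spindle is 22 mm thick; its last 6 mm taper to 14 mm.
- sprocket_c (a point): centre, half-way up, of the loose aluminium sprocket lying hub up on a 3 mm mat: toothed solid disc 107 mm across, 7 mm thick, flat below; round hub 40 mm across to 18 mm above the underside; 24.5 mm bore; 0.15-0.25 kg. Its one drive hole, 11.4 mm, is 30 mm from the centre along this point's x; z points out of the hub. It lies flush only with the pin in that hole.
- spacer_c (a point): centre, half-way up, of the loose spacer: a plain aluminium tube 34 mm across and 14 mm tall with a 25 mm bore, standing on the same 3 mm mat; 30 g. It goes over the spindle onto the sprocket's hub, either way up.
- bearing_c (a point): bystander: a sealed ball bearing lying on the mat, 41 mm across, 12 mm tall, bore 19 mm, too small for the spindle; the point is its centre.
- driver: bystander: screwdriver with a blue handle, 190 mm, lying along its x axis; origin under its middle.
- pin_box: bystander: cardboard box lying flat, 85 by 62 mm, 34 mm tall; origin under its middle.
- bb_tool: bystander: steel socket tool 45 mm across and 62 mm tall, standing, with a 320 mm cross bar with blue grips along its y axis, 46 mm up; origin under its middle.
- pedal: bystander: black platform pedal, 98 by 92 mm, 27 mm tall; origin under its middle.
- hex_key: bystander: L-shaped hex key, 120 mm long, 8 mm thick, lying flat.
- oil: bystander: white oil bottle, 44 mm across, 144 mm tall; origin under its middle.

How it is judged:
By the outcome, as a careful person would: the job done as asked, in the order asked, and still so for the second after the job is handed in, with the robot touching nothing.
It also fails if it takes over 72 s, if anything falls off the work surface, if the arm or the gripper's body presses on something with over 40 N, if the wrist force passes 120 N, or if a joint passes its speed limit or range.

### The arm

A 6-joint arm with a two-finger parallel gripper is mounted at the origin on the work surface. World frame = base frame: x ahead of the robot, y to its left, z up, the work surface at z = 0. Lengths are in m, angles in rad, forces in N, time in s.
With the tool pointing down it reaches from about 0.3 to 0.85 m from the base axis. Payload 4.2 kg.
Tool frame: the origin (TCP) lies at the centre of the arm's flange, where the gripper is bolted on; the fingertips stand 191 mm ahead of it and the grasp point (between the pads) lies 172 mm ahead of it; x points along the fingers, y is the direction in which the jaws open and shut, and the axes are right-handed (so a half turn about x gives the same grasp; the last joint's range is limited). The gripper opens to 91 mm and grips with 3 to 60 N. Pads are 32 mm wide; open, the fingers measure 118 mm over their backs; the gripper's body (76 mm by 178 mm) begins 60 mm behind the grasp point.
Start: joints at [1.203, 0.32, 1.565, -0, 1.257, -0.02], TCP at [0.196, 0.541, 0.405] pointing down, gripper open.
Joint ranges: [-3.11, 3.11], [-0.84, 2.01], [0.21, 2.61], [-1.34, 4.49], [0.05, 2.63], [-2.56, 2.56]. Speed limits (rad/s): [2.57, 2.57, 3.14, 3.14, 3.14, 3.14].

### API

Orientations are given as a unit quaternion [x, y, z, w].
In Python, from rig import ctrl gives the robot as it stands.
- The arm moves only by the tool drive_tool, never from a script. Its argument "deltas" is a list of rows, each an object of numbers: "tx", "ty", "tz": the shift along the tool's x, y, z in mm; "twist": the turn about the tool's x in degrees; "hand": the opening, from -1 (shut) to 1 (fully open). In form: [{"tx": .., "ty": .., "tz": .., "twist": .., "hand": ..}, ...]. A call has 1 to 10 rows; each row shifts and turns the commanded pose from where the row before left it, along the tool's axes as they then stand; what a row does not reach is not made up. A row lasts 1/12 s, in which the tool goes at most 41.7 mm and 7.16 degrees, less where a joint would pass 70% of its speed; a pose out of reach is approached as far as the arm can. A call is refused whole if a number of a shift passes 41.7 or a number of a turn 7.16, either way. A call with a gripper value outside its range is refused whole. The fingers move at their own pace and stop on an object; the grip force is fixed at half the most. Time passes only in rows, so rows that do not move let the fingers close. It gives the time, the measured TCP pose, the force and the opening at its end, in the units of the state.
- ctrl.observe(): the state, without advancing time (a new reading comes with each control period).
- ctrl.camera(name): name is "scene" or "top" or "wrist"; returns (picture, depth): 400x640x3 uint8, red, green, blue; 400x640 float32, m along the optical axis (not along the pixel's ray), 0 where there is no reading.
- ctrl.camera_info(name): a dict with "fx", "fy", "cx", "cy" (pixels), "world_from_camera" (4x4, takes a point from camera to world coordinates); the wrist camera has in their place "hand_eye" (4x4, takes a point from camera to tool coordinates, whose origin is the TCP and whose axes are the tool frame's). Camera axes: x right, y down, z forward; pixel columns grow to the right and rows downward; lengths in m; the calibration is good to about 2 mm. The wrist camera is an equidistant fisheye: a pixel r from the principal point sees the ray r / f radians off the axis. A picture is of the moment at which its call begins: read the wrist's pose just before it. camera_info takes no time and is no camera call.
- ctrl.finish_job(): hands the job in, once; it reports no verdict.
Trained networks look in the newest picture that a camera, given by its name, has taken for a name from the list of things; names that differ only in an ending like _2 or _b are one class to them, and where a whole thing is asked for, a point or a joint stands for the part that bears it (a point fixed in the world has none). Each returns a list of dicts, best first, with "p" (0 to 1); they miss things now and then, are a little off and sometimes report something else, mostly with a low value. They report only what shows in the picture. A call takes as long as a camera call.
- ctrl.trace(name, camera): "region" (400x640 bool, what is visible of it) and "position" ([column, row] in pixels, amid what is visible of it).
The state is a dict: "time": time; "q": joint angles; "joint_velocities": joint speeds; "tau": joint torques, N m; "ee_pos": TCP position; "ee_rot": TCP orientation; "contact_force": force on the tool from outside, world axes, zero at the start; "moment": the same for the moment, N m; "finger_gap": finger opening in m.
Only numpy, scipy, OpenCV 4.12 (cv2) and the standard library are available. Lean on these libraries where they do the work, as an engineer would, in place of code of your own. Each camera call takes 0.05 s, during which the arm holds its last target.

## Working session

There is one attempt and no reset: what is moved stays moved. The work goes in short steps, Python scripts to look and compute and a tool call to move; the robot and the scene stay as the last step left them, time stands still between calls to the robot, and variables do not carry over. Pictures are saved under pics/ and viewed, and the job is handed in when it is done.

Besides the shell and the picture viewer there is one more tool, called after ">>>" as name(argument=value, ...) on one line, values as JSON. drive_tool: Moves the arm, as the interface text tells. Its arguments: {"type":"object","properties":{"deltas":{"type":"array","items":{"type":"object","properties":{"tx":{"type":"number"},"ty":{"type":"number"},"tz":{"type":"number"},"twist":{"type":"number"},"hand":{"type":"number"}}}}},"required":["deltas"]}

```bash
ls; mkdir -p pics; python3 - <<'E'
from rig import ctrl
import cv2,numpy as np
s=ctrl.observe();print({k:np.round(v,3) for k,v in s.items()})
for n in ["scene","top","wrist"]:
    p,d=ctrl.camera(n); cv2.imwrite(f"pics/{n}0.png",p[:,:,::-1]); np.save(f"pics/{n}0d.npy",d)
    i=ctrl.camera_info(n); print(n,{k:np.round(v,4).tolist() for k,v in i.items()})
E
```

```text
pics
{'time': np.float64(0.0), 'q': array([ 1.203,  0.32 ,  1.566,  0.   ,  1.257, -0.02 ]), 'joint_velocities': array([-0.   ,  0.   , -0.   ,  0.002,  0.   , -0.   ]), 'tau': array([ 2.0000e-03, -4.1248e+01, -2.3197e+01,  7.3000e-02,  4.6000e-02,
       -0.0000e+00]), 'ee_pos': array([0.196, 0.54 , 0.404]), 'ee_rot': array([ 0.122,  0.697, -0.123,  0.696]), 'contact_force': array([0.158, 0.246, 0.098]), 'moment': array([ 0.018, -0.051,  0.052]), 'finger_gap': np.float64(0.091)}
scene {'fx': 390.3556, 'fy': 390.3556, 'cx': 323.8021, 'cy': 201.9261, 'world_from_camera': [[0.3256, 0.7545, -0.5698, 1.3076], [0.9455, -0.2573, 0.1996, -0.2748], [0.004, -0.6037, -0.7972, 1.152], [0.0, 0.0, 0.0, 1.0]]}
top {'fx': 440.6442, 'fy': 440.6442, 'cx': 313.0355, 'cy': 198.7025, 'world_from_camera': [[-0.0013, -0.9975, 0.0703, 0.4898], [-1.0, 0.0009, -0.0052, -0.039], [0.0051, -0.0704, -0.9975, 1.5104], [0.0, 0.0, 0.0, 1.0]]}
wrist {'fx': 309.7069, 'fy': 309.7069, 'cx': 320.0397, 'cy': 196.7304, 'hand_eye': [[0.0001, -0.2774, 0.9607, 0.0195], [1.0, -0.0005, -0.0002, 0.0007], [0.0005, 0.9607, 0.2774, -0.0801], [0.0, 0.0, 0.0, 1.0]]}
```

View pics/scene0.png

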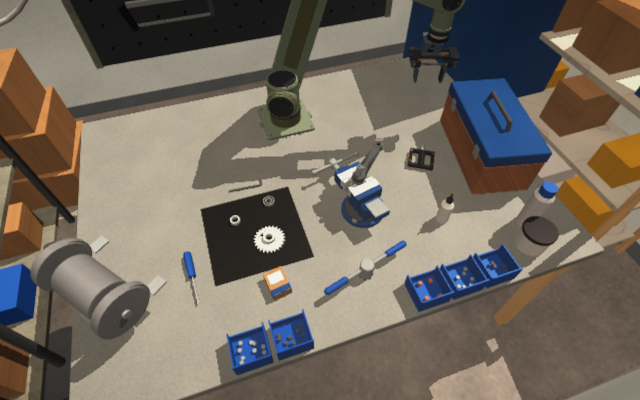

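View pics/top0.png

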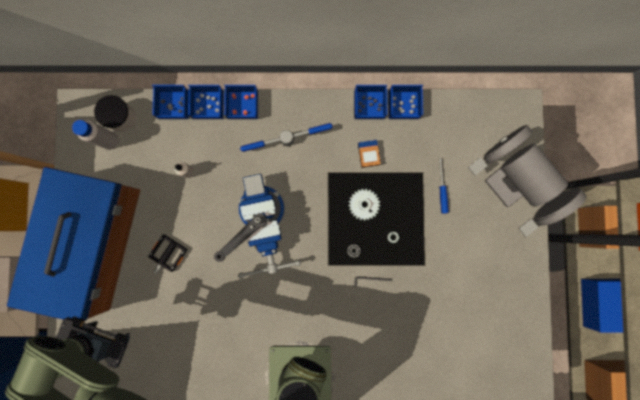

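View pics/wrist0.png

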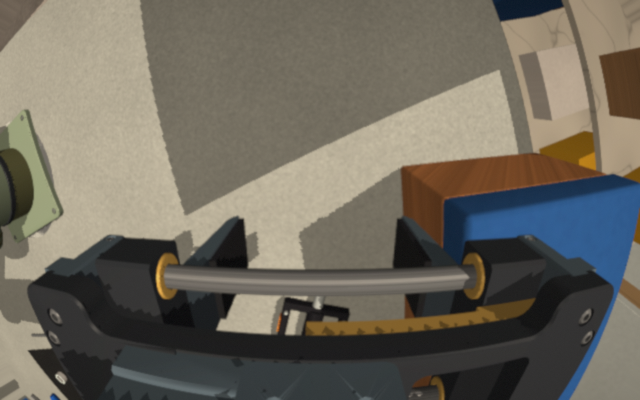

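```bash
cat > h.py <<'E'
from rig import ctrl
import cv2,numpy as np
from scipy.spatial.transform import Rotation as R
def proj(n,P,T=None):
    i=ctrl.camera_info(n); P=np.atleast_2d(P)
    W=i["world_from_camera"] if n!="wrist" else T@i["hand_eye"]
    C=(P-W[:3,3])@W[:3,:3]
    if n!="wrist": return np.c_[i["fx"]*C[:,0]/C[:,2]+i["cx"],i["fy"]*C[:,1]/C[:,2]+i["cy"]]
    rho=np.hypot(C[:,0],C[:,1]);th=np.arctan2(rho,C[:,2]);k=th/np.maximum(rho,1e-9)
    return np.c_[i["fx"]*C[:,0]*k+i["cx"],i["fy"]*C[:,1]*k+i["cy"]]
def ray(n,px,T=None):
    i=ctrl.camera_info(n); px=np.atleast_2d(px).astype(float)
    a=(px[:,0]-i["cx"])/i["fx"];b=(px[:,1]-i["cy"])/i["fy"]
    if n!="wrist":
        d=np.c_[a,b,np.ones_like(a)];W=i["world_from_camera"]
    else:
        t=np.hypot(a,b);s=np.sin(t)/np.maximum(t,1e-9);d=np.c_[a*s,b*s,np.cos(t)];W=T@i["hand_eye"]
    W=np.array(W);return W[:3,3],d@W[:3,:3].T
def atz(n,px,z,T=None):
    o,d=ray(n,px,T);return o+d*((z-o[2])/d[:,2])[:,None]
def dep(n,px,D,T=None):
    o,d=ray(n,px,T);px=np.atleast_2d(px).round().astype(int);z=D[px[:,1],px[:,0]]
    if n=="wrist":
        i=ctrl.camera_info(n);W=T@i["hand_eye"];z=z/(d@W[:3,2])
    return o+d*z[:,None]
def tri(rs):
    A=0;b=0
    for o,d in rs:
        d=np.ravel(d)/np.linalg.norm(d);M=np.eye(3)-np.outer(d,d);A=A+M;b=b+M@o
    return np.linalg.solve(A,b)
def pose():
    s=ctrl.observe();T=np.eye(4);T[:3,:3]=R.from_quat(s["ee_rot"]).as_matrix();T[:3,3]=s["ee_pos"];return T
def snap(n,name,scale=1,crop=None):
    T=pose();p,d=ctrl.camera(n);np.savez(f"pics/{name}.npz",p=p,d=d,T=T)
    q=p[:,:,::-1]
    if crop: q=q[crop[1]:crop[3],crop[0]:crop[2]]
    cv2.imwrite(f"pics/{name}.png",cv2.resize(q,None,fx=scale,fy=scale,interpolation=cv2.INTER_CUBIC));return p,d,T
E
python3 - <<'E'
from h import *
for n in ["scene","top"]:
    D=np.load(f"pics/{n}0d.npy")
    for k in ["sprocket_c","spacer_c","bearing_c","vice","spindle_end","boss_face","pedal"]:
        r=ctrl.trace(k,n)
        for e in r[:1]:
            reg=e.get("region"); ys,xs=np.nonzero(reg) if reg is not None else ([],[])
            P=dep(n,np.c_[xs,ys],D) if len(xs) else None
            print(n,k,round(e["p"],2),np.round(e["position"],1),len(xs),None if P is None else (np.round(np.median(P,0),3),np.round(P[:,2].max(),3)))
        if not r: print(n,k,"none")
    cv2.imwrite(f"pics/{n}crop.png",0) if 0 else None
E
python3 - <<'E'
import cv2
a=cv2.imread("pics/top0.png")[150:290,200:440];cv2.imwrite("pics/topc.png",cv2.resize(a,None,fx=3.3,fy=3.3,interpolation=2))
a=cv2.imread("pics/scene0.png")[125:285,200:440];cv2.imwrite("pics/scenec.png",cv2.resize(a,None,fx=3.3,fy=3.3,interpolation=2))
E
```

```text
scene sprocket_c 0.87 [268.4 238.8] 538 (array([ 0.581, -0.218,  0.012]), np.float64(1.152))
scene spacer_c 0.74 [276.4 280.3] 612 (array([ 0.757, -0.235,  0.035]), np.float64(1.152))
scene bearing_c 0.61 [277.1 281.2] 619 (array([ 0.758, -0.235,  0.035]), np.float64(1.152))
scene vice 0.9 [359.4 191. ] 2848 (array([0.556, 0.116, 0.107]), np.float64(1.152))
scene spindle_end 0.65 [358.5 190.8] 2847 (array([0.555, 0.117, 0.107]), np.float64(1.152))
scene boss_face 0.96 [358.  185.6] 2853 (array([0.554, 0.116, 0.107]), np.float64(1.152))
scene pedal 0.94 [418.  159.1] 348 (array([0.416, 0.44 , 0.023]), np.float64(0.033))
top sprocket_c 0.93 [368.3 207.7] 659 (array([ 0.577, -0.222,  0.009]), np.float64(1.51))
top spacer_c none
top bearing_c 0.71 [364.3 204.7] 693 (array([ 0.574, -0.221,  0.009]), np.float64(1.51))
top vice 0.73 [261.  223.1] 3492 (array([0.511, 0.12 , 0.123]), np.float64(1.51))
top spindle_end 0.78 [259.4 222.5] 3341 (array([0.511, 0.121, 0.124]), np.float64(1.51))
top boss_face 0.73 [260.9 220.7] 3451 (array([0.511, 0.12 , 0.124]), np.float64(1.51))
top pedal 0.96 [164.  254.2] 624 (array([0.409, 0.442, 0.021]), np.float64(1.51))
```

View pics/topc.png

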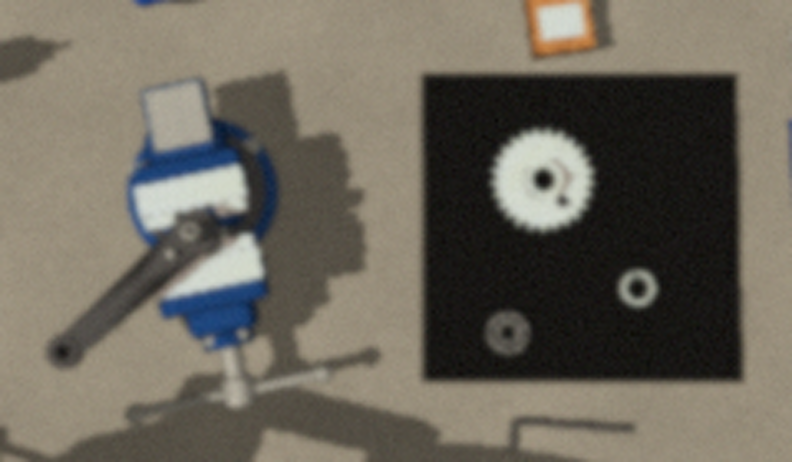

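View pics/scenec.png

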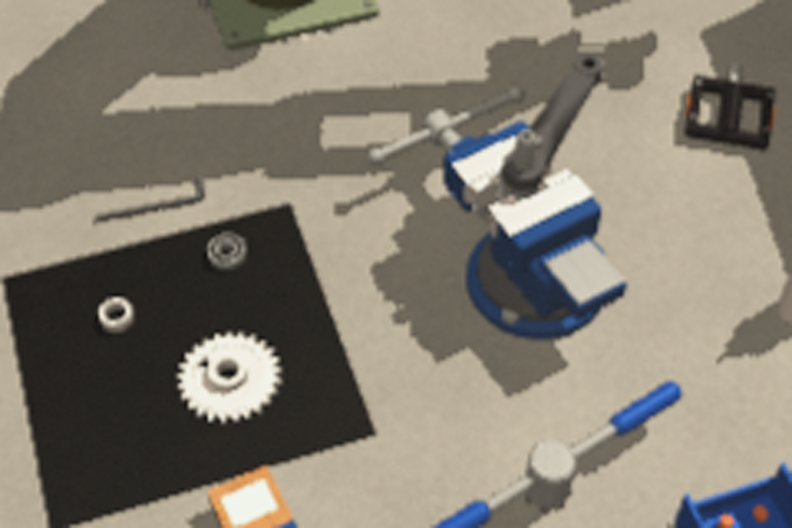

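```bash
python3 - <<'E'
from h import *
f=lambda x,y:[x/3.3-0.35+200,y/3.3-.35+150]
g=lambda x,y:[x/3.3-0.35+200,y/3.3-.35+125]
print("spr",atz("top",f(543,180),.021),atz("scene",g(228,371),.021))
print("hole",atz("top",f(562,201),.010),atz("scene",g(204,364),.010))
print("spc",atz("top",f(638,289),.017),atz("scene",g(116,309),.017))
print("brg",atz("top",f(507,333),.015))
print("spin",atz("top",f(190,231),.197),atz("scene",g(528,133),.197))
print("pin",atz("top",f(168,253),.1615))
print("armend",atz("top",f(63,350),.153),atz("scene",g(590,64),.153))
T=pose();print(T.round(3))
E
```

```text
spr [[ 0.57597247 -0.21998159  0.021     ]] [[ 0.58046682 -0.21760259  0.021     ]]
hole [[ 0.55486054 -0.24075365  0.01      ]] [[ 0.5569433  -0.23864609  0.01      ]]
spc [[ 0.46429534 -0.31676775  0.017     ]] [[ 0.46335918 -0.3116479   0.017     ]]
brg [[ 0.41960014 -0.18238336  0.015     ]]
spin [[0.52002622 0.12038441 0.197     ]] [[0.51817211 0.12655815 0.197     ]]
pin [[0.50053162 0.14487857 0.1615    ]]
armend [[0.41103717 0.24245331 0.153     ]] [[0.40885328 0.2481319  0.153     ]]
[[ 0.     0.341  0.94   0.196]
 [ 0.     0.94  -0.341  0.541]
 [-1.     0.     0.     0.405]
 [ 0.     0.     0.     1.   ]]
```

>>> drive_tool(deltas=[{"tx": -20, "ty": -6, "tz": 8}, {"tx": -20, "ty": -20, "tz": 28}, {"tx": -15, "ty": -21, "tz": 30}, {"ty": -23, "tz": 32}, {"ty": -23, "tz": 32}, {"ty": -23, "tz": 32}, {"ty": -23, "tz": 32}, {"ty": -23, "tz": 32}, {"ty": -23, "tz": 32}, {"ty": -23, "tz": 32}])

```text
invalid input at $.deltas[0]: expected keys tx, ty, tz, twist, hand
```

>>> drive_tool(deltas=[{"ty": -23, "tz": 32}, {"ty": -20, "tz": 25}, {"ty": -11, "tz": 18}, {}, {}])

```text
invalid input at $.deltas[0]: expected keys tx, ty, tz, twist, hand
```

```bash
python3 - <<'E'
from h import *
p,d,T=snap("wrist","w1"); print(T.round(4)); print(ctrl.observe()["contact_force"])
for k in ["spindle_end","boss_face"]:
    print([(e["p"],e["position"]) for e in ctrl.trace(k,"wrist")])
print(proj("wrist",[[.519,.1235,.197]],T))
E
```

```text
[[ 1.000e-04  3.408e-01  9.402e-01  1.960e-01]
 [ 1.000e-04  9.402e-01 -3.408e-01  5.406e-01]
 [-1.000e+00  2.000e-04  0.000e+00  4.048e-01]
 [ 0.000e+00  0.000e+00  0.000e+00  1.000e+00]]
[-0.44285537  1.05160868  0.19623915]
[]
[]
[[152.66482124 465.20855459]]
```

View pics/w1.png

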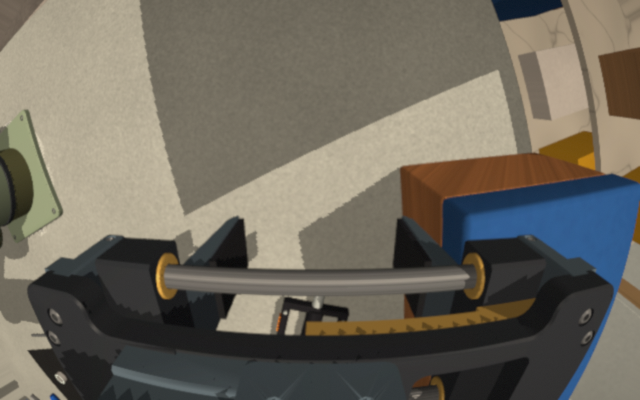

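>>> drive_tool(deltas=[{"tx": -20, "ty": -6, "tz": 12, "twist": 0, "hand": 1}, {"tx": -20, "ty": -16, "tz": 30, "twist": 0, "hand": 1}, {"tx": -15, "ty": -19, "tz": 34, "twist": 0, "hand": 1}, {"tx": 0, "ty": -19, "tz": 36, "twist": 0, "hand": 1}, {"tx": 0, "ty": -19, "tz": 36, "twist": 0, "hand": 1}, {"tx": 0, "ty": -19, "tz": 36, "twist": 0, "hand": 1}, {"tx": 0, "ty": -19, "tz": 36, "twist": 0, "hand": 1}, {"tx": 0, "ty": -19, "tz": 36, "twist": 0, "hand": 1}, {"tx": 0, "ty": -19, "tz": 36, "twist": 0, "hand": 1}, {"tx": 0, "ty": -19, "tz": 36, "twist": 0, "hand": 1}])

```text
time: 1.83
ee_pos: [0.4459, 0.2635, 0.46]
ee_rot: [0.123, 0.696, -0.122, 0.697]
contact_force: [0.9, 1.1, 0.3]
finger_gap: 0.0917
```

>>> drive_tool(deltas=[{"tx": 0, "ty": -19, "tz": 36, "twist": 0, "hand": 1}, {"tx": 0, "ty": -19, "tz": 36, "twist": 0, "hand": 1}, {"tx": 0, "ty": -19, "tz": 36, "twist": 0, "hand": 1}, {"tx": 0, "ty": -16, "tz": 30, "twist": 0, "hand": 1}, {"tx": 0, "ty": -6, "tz": 12, "twist": 0, "hand": 1}, {"tx": 0, "ty": 0, "tz": 0, "twist": 0, "hand": 1}, {"tx": 0, "ty": 0, "tz": 0, "twist": 0, "hand": 1}])

```text
time: 2.42
ee_pos: [0.5591, 0.1397, 0.4594]
ee_rot: [0.123, 0.697, -0.123, 0.696]
contact_force: [-0.6, 0.1, -0.4]
finger_gap: 0.0914
```

```bash
python3 - <<'E'
from h import *
p,d,T=snap("wrist","w2"); print(T.round(4)); s=ctrl.observe();print(s["contact_force"],s["joint_velocities"].round(3))
for k in ["spindle_end","boss_face"]:
    print([(e["p"],e["position"]) for e in ctrl.trace(k,"wrist")])
print(proj("wrist",[[.519,.1235,.197]],T))
E
```

```text
[[-1.200e-03  3.420e-01  9.397e-01  5.591e-01]
 [ 7.000e-04  9.397e-01 -3.420e-01  1.397e-01]
 [-1.000e+00  3.000e-04 -1.400e-03  4.594e-01]
 [ 0.000e+00  0.000e+00  0.000e+00  1.000e+00]]
[-1.15607161  0.38535685  0.2745155 ] [ 0.023 -0.011  0.006 -0.007 -0.001 -0.002]
[(0.97, [309.0, 137.4])]
[(0.88, [303.2, 135.1])]
[[283.02592848 170.55318108]]
```

View pics/w2.png

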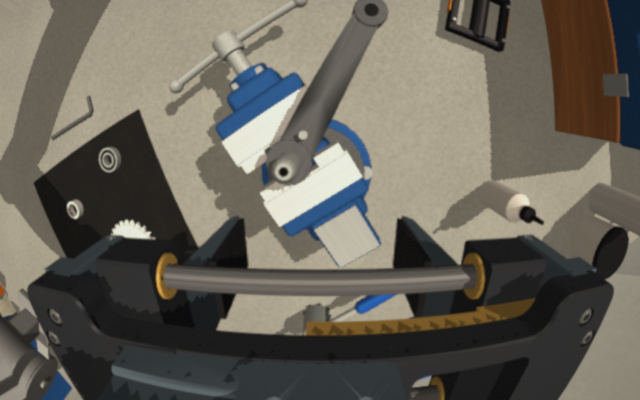

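>>> drive_tool(deltas=[{"tx": 0, "ty": -20, "tz": 0, "twist": 0, "hand": 1}, {"tx": 0, "ty": -35, "tz": 0, "twist": 0, "hand": 1}, {"tx": 0, "ty": -35, "tz": 0, "twist": 0, "hand": 1}, {"tx": 0, "ty": -20, "tz": 0, "twist": 0, "hand": 1}, {"tx": 0, "ty": 0, "tz": 0, "twist": 0, "hand": 1}, {"tx": 0, "ty": 0, "tz": 0, "twist": 0, "hand": 1}])

```text
time: 3.07
ee_pos: [0.5208, 0.037, 0.4603]
ee_rot: [0.123, 0.696, -0.122, 0.697]
contact_force: [-0.2, -0.2, 0.5]
finger_gap: 0.0912
```

```bash
python3 - <<'E'
from h import *
p,d,T=snap("wrist","w3"); print(T.round(4)); s=ctrl.observe();print(s["contact_force"],s["joint_velocities"].round(3))
a=proj("wrist",[[.519,.1235,.197]],T)[0]; print(a)
z=np.load("pics/w2.npz")["p"][:,:,::-1]; 
def c(im,x,y): return cv2.resize(im[int(y)-50:int(y)+50,int(x)-50:int(x)+50],(400,400),interpolation=cv2.INTER_CUBIC)
print("w2 crop org",284-50,155-50,"w3",int(a[0])-50,int(a[1])-10-50)
cv2.imwrite("pics/w23.png",np.hstack([c(z,284,155),c(p[:,:,::-1],a[0],a[1]-10)]))
E
```

```text
[[ 1.100e-03  3.410e-01  9.401e-01  5.208e-01]
 [ 1.000e-03  9.401e-01 -3.410e-01  3.700e-02]
 [-1.000e+00  1.300e-03  7.000e-04  4.603e-01]
 [ 0.000e+00  0.000e+00  0.000e+00  1.000e+00]]
[-0.32781156  0.04583383  0.03750054] [ 0.014  0.015 -0.008 -0.005  0.    -0.002]
[416.23054437 171.43323981]
w2 crop org 234 105 w3 366 111
```

View pics/w23.png

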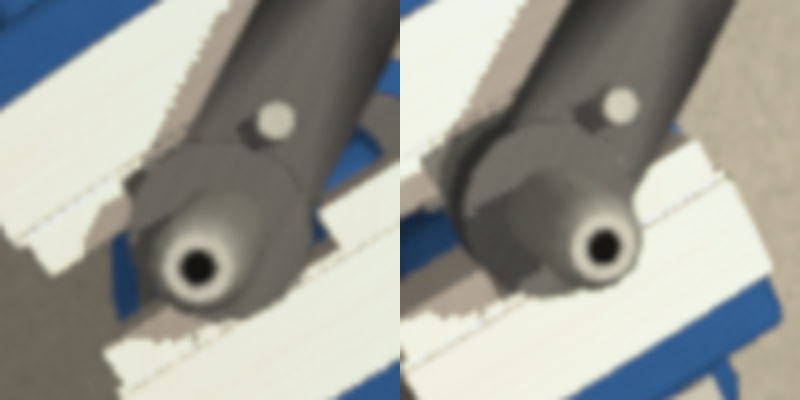

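```bash
python3 - <<'E'
from h import *
T2=np.load("pics/w2.npz")["T"];T3=np.load("pics/w3.npz")["T"]
u=lambda ox,oy,x,y:[ox+x/4-.375,oy+y/4-.375]
for n,a,b,z in [("spindle",u(234,105,198,266),u(366,111,203,246),.197),("pin",u(234,105,276,121),u(366,111,221,106),.1615)]:
    print(n,a,b,tri([ray("wrist",a,T2),ray("wrist",b,T3)]).round(4),atz("wrist",a,z,T2).round(4),atz("wrist",b,z,T3).round(4))
E
```

```text
spindle [283.125, 171.125] [416.375, 172.125] [0.5195 0.1234 0.1972] [[0.5195 0.1234 0.197 ]] [[0.5196 0.1235 0.197 ]]
pin [302.625, 134.875] [420.875, 137.125] [0.4996 0.1456 0.162 ] [[0.4997 0.1455 0.1615]] [[0.4997 0.1457 0.1615]]
```

>>> drive_tool(deltas=[{"tx": 0, "ty": -10, "tz": 0, "twist": -6.25, "hand": 1}, {"tx": 0, "ty": -10, "tz": 0, "twist": -6.25, "hand": 1}, {"tx": 0, "ty": -15, "tz": 5, "twist": -6.25, "hand": 1}, {"tx": 5, "ty": -25, "tz": 10, "twist": -6.25, "hand": 1}, {"tx": 15, "ty": -32, "tz": 14, "twist": 0, "hand": 1}, {"tx": 20, "ty": -32, "tz": 14, "twist": 0, "hand": 1}, {"tx": 20, "ty": -32, "tz": 14, "twist": 0, "hand": 1}, {"tx": 20, "ty": -32, "tz": 14, "twist": 0, "hand": 1}, {"tx": 15, "ty": -25, "tz": 12, "twist": 0, "hand": 1}, {"tx": 5, "ty": -10, "tz": 5, "twist": 0, "hand": 1}])

```text
time: 3.95
ee_pos: [0.6173, -0.1804, 0.356]
ee_rot: [-0.031, 0.708, 0.032, 0.705]
contact_force: [-0.4, -0.1, -0.1]
finger_gap: 0.0912
```

>>> drive_tool(deltas=[{"tx": 0, "ty": 0, "tz": 0, "twist": 0, "hand": 0.4}, {"tx": 0, "ty": 0, "tz": 0, "twist": 0, "hand": 0.4}])

```text
time: 4.12
ee_pos: [0.6159, -0.178, 0.3596]
ee_rot: [-0.031, 0.707, 0.032, 0.706]
contact_force: [-0.1, -0.1, -0.1]
finger_gap: 0.0805
```

```bash
python3 - <<'E'
from h import *
p,d,T=snap("wrist","w4"); print(T.round(4)); s=ctrl.observe();print(s["contact_force"],s["joint_velocities"].round(3),s["finger_gap"],s["q"].round(2))
for k in ["sprocket_c","spacer_c","bearing_c"]:
    print(k,[(e["p"],e["position"]) for e in ctrl.trace(k,"wrist")])
print(proj("wrist",[[.578,-.219,.02]],T))
E
```

```text
[[-7.000e-04 -8.920e-02  9.960e-01  6.159e-01]
 [ 1.400e-03  9.960e-01  8.920e-02 -1.780e-01]
 [-1.000e+00  1.400e-03 -6.000e-04  3.596e-01]
 [ 0.000e+00  0.000e+00  0.000e+00  1.000e+00]]
[0.04628693 0.30009423 0.47794588] [ 0.007 -0.023  0.003 -0.003 -0.005 -0.004] 0.07690007561013243 [-0.3   0.45  1.47  0.    1.22 -1.96]
sprocket_c [(0.93, [295.0, 139.0])]
spacer_c []
bearing_c [(0.77, [332.9, 11.3]), (0.6, [577.6, 143.2])]
[[282.40014824 146.88688786]]
```

View pics/w4.png

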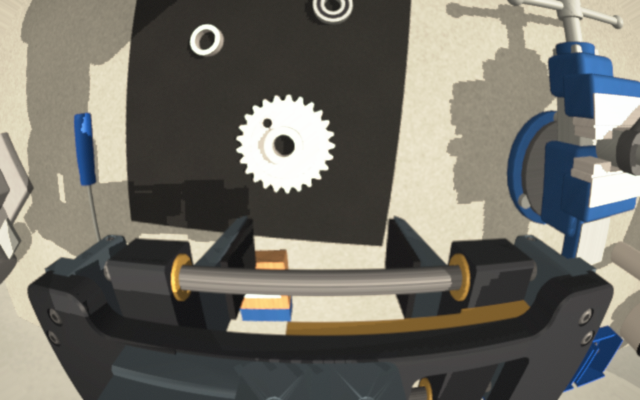

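>>> drive_tool(deltas=[{"tx": 8, "ty": -15, "tz": 0, "twist": 0, "hand": 0.4}, {"tx": 20, "ty": -30, "tz": 0, "twist": 0, "hand": 0.4}, {"tx": 20, "ty": -25, "tz": 0, "twist": 0, "hand": 0.4}, {"tx": 12, "ty": -10, "tz": 0, "twist": 0, "hand": 0.4}, {"tx": 0, "ty": 0, "tz": 0, "twist": 0, "hand": 0.4}, {"tx": 0, "ty": 0, "tz": 0, "twist": 0, "hand": 0.4}])

```text
time: 4.82
ee_pos: [0.6222, -0.2591, 0.2992]
ee_rot: [-0.03, 0.707, 0.031, 0.706]
contact_force: [-0.1, 0.8, -0.3]
finger_gap: 0.0639
```

```bash
python3 - <<'E'
from h import *
p,d,T=snap("wrist","w5"); print(T.round(4)); s=ctrl.observe();print(s["joint_velocities"].round(3),s["finger_gap"])
z=np.load("pics/w4.npz")["p"]
def c(im,x,y): return cv2.resize(im[int(y)-50:int(y)+50,int(x)-50:int(x)+50,::-1],(400,400),interpolation=cv2.INTER_CUBIC)
def c2(im,x,y): 
    y=max(int(y),25);x=int(x);return cv2.resize(im[y-25:y+25,x-25:x+25,::-1],(200,200),interpolation=cv2.INTER_CUBIC)
a=proj("wrist",[[.578,-.219,.02]],T)[0];b=proj("wrist",[[.464,-.315,.017]],T)[0]
print(a,b,"org5",int(a[0])-50,int(a[1])-50,int(b[0])-25,max(int(b[1]),25)-25)
cv2.imwrite("pics/w45.png",np.vstack([np.hstack([c(z,285,145),c(p,*a)]),np.hstack([c2(z,206,40),c2(p,*b),np.zeros((200,400,3),np.uint8)])]))
E
```

```text
[[-0.0014 -0.0874  0.9962  0.6222]
 [ 0.0014  0.9962  0.0874 -0.2591]
 [-1.      0.0015 -0.0012  0.2992]
 [ 0.      0.      0.      1.    ]]
[ 0.015 -0.018 -0.011 -0.003 -0.002 -0.001] 0.06408273284553616
[369.405456   156.59908907] [268.52385615  17.00169873] org5 319 106 243 0
```

View pics/w45.png

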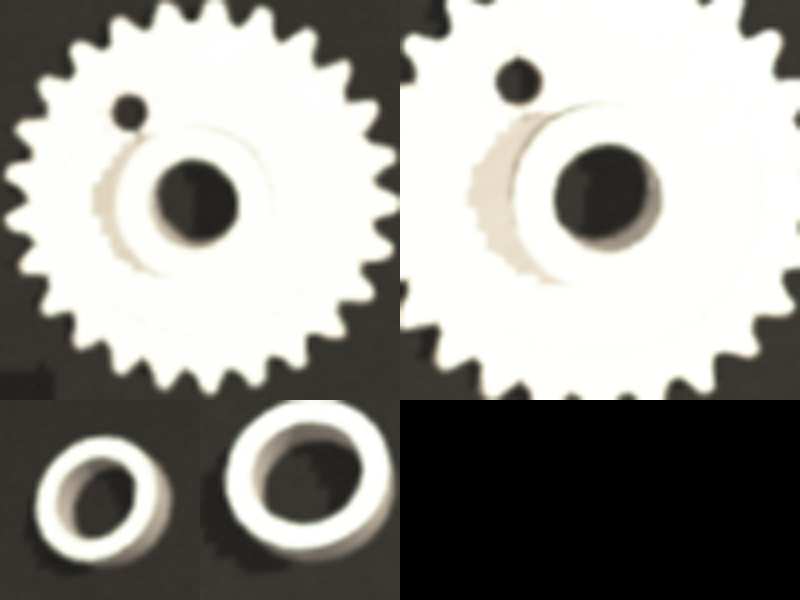

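```bash
python3 - <<'E'
from h import *
T4=np.load("pics/w4.npz")["T"];T5=np.load("pics/w5.npz")["T"]
u=lambda ox,oy,x,y:[ox+x/4-.375,oy+y/4-.375]
o={}
for n,a,b,z in [("bore",u(235,95,197,202),u(319,106,208,198),.021),("hole",u(235,95,130,112),u(319,106,119,81),.010),("spacer",u(181,15,96,99),u(243,0,107,73),.017)]:
    x,y=atz("wrist",a,z,T4)[0],atz("wrist",b,z,T5)[0];o[n]=(x+y)/2
    print(n,np.round(a,1),np.round(b,1),tri([ray("wrist",a,T4),ray("wrist",b,T5)]).round(4),x.round(4),y.round(4))
d=o["hole"]-o["bore"];print(np.hypot(*d[:2]),np.degrees(np.arctan2(d[1],d[0])))
# check by overlay
im=np.load("pics/w5.npz")["p"][:,:,::-1].copy()
c=o["bore"];t=np.linspace(0,2*np.pi,200)
for r,z in [(.01225,.021),(.02,.021),(.0535,.010)]:
    P=np.c_[c[0]+r*np.cos(t),c[1]+r*np.sin(t),0*t+z]
    for q in proj("wrist",P,T5): cv2.circle(im,tuple(int(v) for v in q.round()),0,(0,0,255),-1)
cv2.imwrite("pics/ov5.png",cv2.resize(im[90:220,290:450],(800,650))[:600])
E
```

```text
bore [283.9 145.1] [370.6 155.1] [ 0.5766 -0.2178  0.0182] [ 0.5759 -0.2175  0.021 ] [ 0.5765 -0.2183  0.021 ]
hole [267.1 122.6] [348.4 125.9] [ 0.5543 -0.2386  0.009 ] [ 0.5543 -0.2384  0.01  ] [ 0.5542 -0.2387  0.01  ]
spacer [204.6  39.4] [269.4  17.9] [ 0.4649 -0.3141  0.0172] [ 0.465  -0.3142  0.017 ] [ 0.4648 -0.3142  0.017 ]
0.030160261263731614 -136.75626615286748
```

View pics/ov5.png

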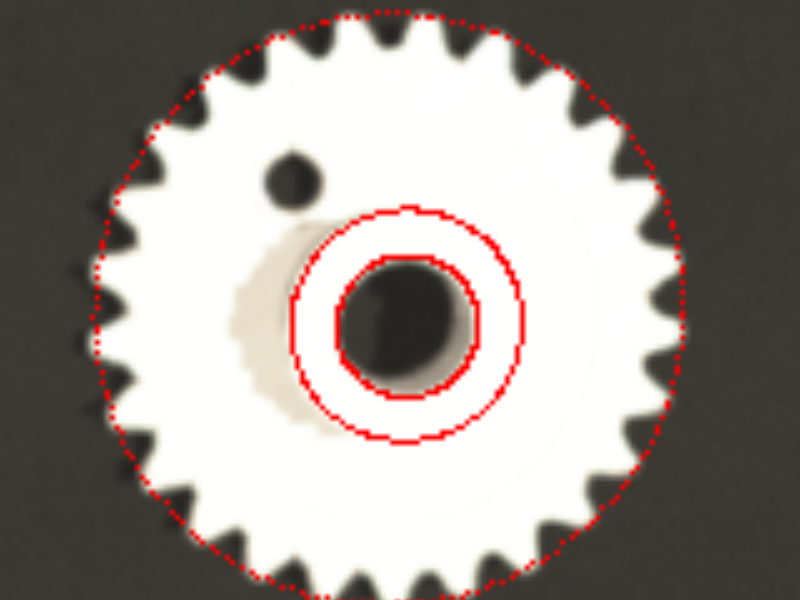

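>>> drive_tool(deltas=[{"tx": 0, "ty": 10, "tz": -10, "twist": 0, "hand": 0.4}, {"tx": 10, "ty": 20, "tz": -18, "twist": 0, "hand": 0.4}, {"tx": 18, "ty": 12, "tz": -11, "twist": 0, "hand": 0.4}, {"tx": 18, "ty": 3, "tz": -3, "twist": 0, "hand": 0.4}, {"tx": 16, "ty": 0, "tz": 0, "twist": 0, "hand": 0.4}, {"tx": 10, "ty": 0, "tz": 0, "twist": 0, "hand": 0.4}, {"tx": 6, "ty": 0, "tz": 0, "twist": 0, "hand": 0.4}, {"tx": 0, "ty": 0, "tz": 0, "twist": 0, "hand": 0.4}, {"tx": 0, "ty": 0, "tz": 0, "twist": 0, "hand": 0.4}])

```text
time: 5.62
ee_pos: [0.5773, -0.2177, 0.2225]
ee_rot: [-0.032, 0.706, 0.031, 0.707]
contact_force: [-0.2, -0.4, -0.6]
finger_gap: 0.0638
```

```bash
python3 - <<'E'
from h import *
p,d,T=snap("wrist","w6",2,(200,60,440,320)); print(T.round(4)); s=ctrl.observe();print(s["contact_force"])
g=T[:3,3];dd=np.array([.5763,-.2180,0])-g;print((T[:3,:3].T@dd)*1000)
E
```

```text
[[ 1.400e-03 -8.890e-02  9.960e-01  5.773e-01]
 [-4.000e-04  9.960e-01  8.890e-02 -2.177e-01]
 [-1.000e+00 -5.000e-04  1.300e-03  2.225e-01]
 [ 0.000e+00  0.000e+00  0.000e+00  1.000e+00]]
[-0.3174026  -0.00621649 -0.7182549 ]
[ 2.22478976e+02 -7.15555545e-02 -1.29160974e+00]
```

View pics/w6.png

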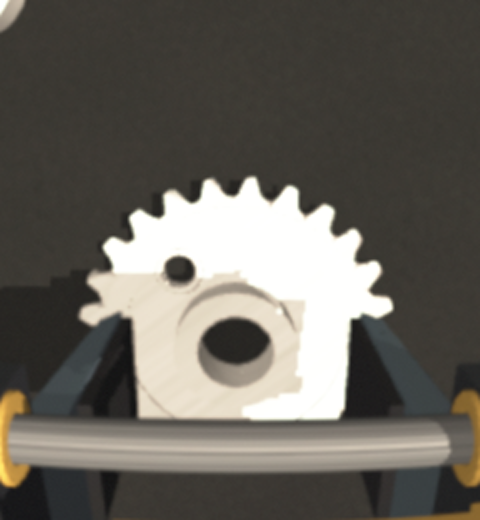

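>>> drive_tool(deltas=[{"tx": 7, "ty": 0, "tz": -1, "twist": 0, "hand": 0.4}, {"tx": 7, "ty": 0, "tz": 0, "twist": 0, "hand": 0.4}, {"tx": 4, "ty": 0, "tz": 0, "twist": 0, "hand": 0.4}, {"tx": 1, "ty": 0, "tz": 0, "twist": 0, "hand": 0.4}, {"tx": 0, "ty": 0, "tz": 0, "twist": 0, "hand": 0.4}])

```text
time: 6.08
ee_pos: [0.5755, -0.2179, 0.202]
ee_rot: [-0.031, 0.707, 0.031, 0.706]
contact_force: [-0.1, 0.5, -0.3]
finger_gap: 0.0641
```

>>> drive_tool(deltas=[{"tx": 0, "ty": 0, "tz": 0, "twist": 0, "hand": -0.3}, {"tx": 0, "ty": 0, "tz": 0, "twist": 0, "hand": -0.3}, {"tx": 0, "ty": 0, "tz": 0, "twist": 0, "hand": -0.3}, {"tx": 0, "ty": 0, "tz": 0, "twist": 0, "hand": -0.3}, {"tx": 0, "ty": 0, "tz": 0, "twist": 0, "hand": -0.3}, {"tx": 0, "ty": 0, "tz": 0, "twist": 0, "hand": -0.3}])

```text
time: 6.58
ee_pos: [0.5758, -0.218, 0.203]
ee_rot: [-0.031, 0.706, 0.031, 0.707]
contact_force: [0.5, -1.0, 1.0]
finger_gap: 0.0387
```

>>> drive_tool(deltas=[{"tx": 0, "ty": 0, "tz": 0, "twist": 0, "hand": -1}, {"tx": 0, "ty": 0, "tz": 0, "twist": 0, "hand": -1}, {"tx": 0, "ty": 0, "tz": 0, "twist": 0, "hand": -1}])

```text
time: 6.83
ee_pos: [0.5758, -0.2181, 0.203]
ee_rot: [-0.031, 0.706, 0.031, 0.707]
contact_force: [-0.1, -0.5, 0.7]
finger_gap: 0.0388
```

>>> drive_tool(deltas=[{"tx": -4, "ty": 0, "tz": 0, "twist": 0, "hand": -1}, {"tx": -8, "ty": 0, "tz": 0, "twist": 0, "hand": -1}, {"tx": -20, "ty": 0, "tz": 0, "twist": 0, "hand": -1}, {"tx": -30, "ty": 0, "tz": 0, "twist": 0, "hand": -1}, {"tx": -35, "ty": 0, "tz": 0, "twist": 0, "hand": -1}, {"tx": -35, "ty": 0, "tz": 0, "twist": 0, "hand": -1}, {"tx": -35, "ty": 0, "tz": 0, "twist": 0, "hand": -1}, {"tx": -30, "ty": 0, "tz": 0, "twist": 0, "hand": -1}, {"tx": -10, "ty": 0, "tz": 0, "twist": 0, "hand": -1}])

```text
time: 7.58
ee_pos: [0.5759, -0.2179, 0.4156]
ee_rot: [-0.033, 0.703, 0.03, 0.709]
contact_force: [0.4, -0.2, -0.2]
finger_gap: 0.0388
```

```bash
python3 - <<'E'
from h import *
p,d,T=snap("wrist","w7",2,(160,120,480,340)); print(T.round(4)); s=ctrl.observe();print(s["contact_force"],s["finger_gap"],s["q"].round(2))
E
```

```text
[[ 0.0087 -0.0885  0.996   0.5759]
 [-0.0032  0.9961  0.0885 -0.2179]
 [-1.     -0.004   0.0084  0.4156]
 [ 0.      0.      0.      1.    ]]
[ 0.3337628  -0.57821059 -0.20565328] 0.038900624061977813 [-0.38  0.38  1.45  0.    1.3  -2.04]
```

View pics/w7.png

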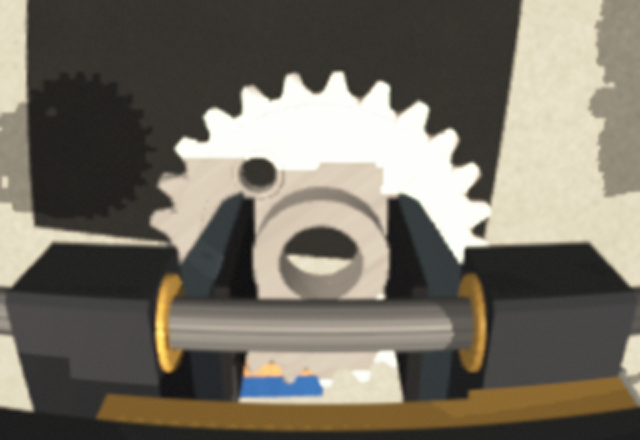

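```bash
python3 - <<'E'
from h import *
# tool frame
def attool(px,x):
    o,d=ray("wrist",px,np.eye(4));return (o+d*((x-o[0])/d[:,0])[:,None])[0]
b=attool([160+321/2-.25,120+263/2-.25],.182);h=attool([160+259/2-.25,120+175/2-.25],.193)
print(b,h,h-b,np.hypot(*(h-b)[1:]))
dyz=(h-b)[1:]; T=np.load("pics/w7.npz")["T"]; v=T[:3,:3]@np.array([0,*dyz]);print(np.degrees(np.arctan2(v[1],v[0])))
p=np.load("pics/w7.npz")["p"][:,:,::-1].copy()
t=np.linspace(0,2*np.pi,300)
for cz in (0,):
  for r,x,col in [(.01225,.182,(0,0,255)),(.02,.182,(0,0,255)),(.0535,.193,(0,255,0))]:
    W=(T@np.c_[0*t+x,r*np.cos(t),cz+r*np.sin(t),0*t+1].T).T[:,:3]
    for q in proj("wrist",W,T): cv2.circle(p,tuple(int(v) for v in q.round()),0,col,-1)
cv2.imwrite("pics/ov7.png",cv2.resize(p[140:300,220:420],(800,640))[:600])
E
```

```text
[0.182      0.00136762 0.0003344 ] [ 0.193      -0.01694663 -0.02304129] [ 0.011      -0.01831425 -0.0233757 ] 0.02969570657625923
-136.84305990614095
```

View pics/ov7.png

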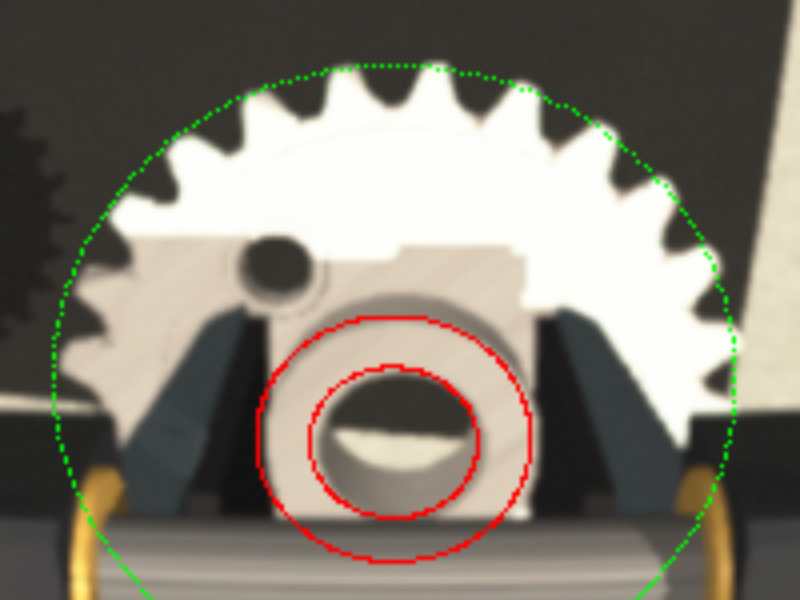

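>>> drive_tool(deltas=[{"tx": -10, "ty": 10, "tz": -1, "twist": 0, "hand": -1}, {"tx": -6, "ty": 25, "tz": -2, "twist": 0, "hand": -1}, {"tx": 0, "ty": 36, "tz": -3, "twist": 0, "hand": -1}, {"tx": 0, "ty": 40, "tz": -3, "twist": 0, "hand": -1}, {"tx": 0, "ty": 40, "tz": -3, "twist": 0, "hand": -1}, {"tx": 0, "ty": 40, "tz": -3, "twist": 0, "hand": -1}, {"tx": 0, "ty": 40, "tz": -3, "twist": 0, "hand": -1}, {"tx": 0, "ty": 40, "tz": -3, "twist": 0, "hand": -1}, {"tx": 0, "ty": 36, "tz": -3, "twist": 0, "hand": -1}, {"tx": 0, "ty": 25, "tz": -2, "twist": 0, "hand": -1}])

```text
time: 8.47
ee_pos: [0.5186, 0.1136, 0.4234]
ee_rot: [-0.032, 0.708, 0.032, 0.704]
contact_force: [0.8, 0.2, -1.3]
finger_gap: 0.0388
```

>>> drive_tool(deltas=[{"tx": 0, "ty": 12, "tz": -1, "twist": 4, "hand": -1}, {"tx": 0, "ty": 0, "tz": 0, "twist": 7, "hand": -1}, {"tx": 0, "ty": 0, "tz": 0, "twist": 7, "hand": -1}, {"tx": 0, "ty": 0, "tz": 0, "twist": 7, "hand": -1}, {"tx": 0, "ty": 0, "tz": 0, "twist": 7, "hand": -1}, {"tx": 0, "ty": 0, "tz": 0, "twist": 7, "hand": -1}, {"tx": 0, "ty": 0, "tz": 0, "twist": 7, "hand": -1}, {"tx": 0, "ty": 0, "tz": 0, "twist": 7, "hand": -1}, {"tx": 0, "ty": 0, "tz": 0, "twist": 7, "hand": -1}, {"tx": 0, "ty": 0, "tz": 0, "twist": 7, "hand": -1}])

```text
time: 9.3
ee_pos: [0.5175, 0.1227, 0.4232]
ee_rot: [0.364, 0.607, -0.367, 0.604]
contact_force: [0.0, -0.1, -1.3]
finger_gap: 0.0391
```

>>> drive_tool(deltas=[{"tx": 0, "ty": 0, "tz": 0, "twist": 7, "hand": -1}, {"tx": 0, "ty": 0, "tz": 0, "twist": 4, "hand": -1}, {"tx": 0, "ty": 0, "tz": 0, "twist": 0, "hand": -1}, {"tx": 0, "ty": 0, "tz": 0, "twist": 0, "hand": -1}])

```text
time: 9.63
ee_pos: [0.5178, 0.1226, 0.4239]
ee_rot: [0.419, 0.57, -0.421, 0.568]
contact_force: [-0.2, -0.9, -1.8]
finger_gap: 0.0387
```

```bash
python3 - <<'E'
from h import *
p,d,T=snap("wrist","w8",2,(160,120,480,340)); print(T.round(4)); s=ctrl.observe();print(s["contact_force"],s["finger_gap"],s["q"].round(2))
print("yaw",np.degrees(np.arctan2(T[1,1],T[0,1])))
for c in [(.519,.1226)]:
    print((T[:3,:3].T@(np.array([*c,.197])-T[:3,3]))*1000)
E
```

```text
[[-4.200e-03  9.553e-01  2.957e-01  5.178e-01]
 [-6.000e-04  2.957e-01 -9.553e-01  1.226e-01]
 [-1.000e+00 -4.200e-03 -7.000e-04  4.239e-01]
 [ 0.000e+00  0.000e+00  0.000e+00  1.000e+00]]
[-0.22591724  0.79122172 -1.84415224] 0.03873867782590001 [ 0.21  0.24  1.63  0.    1.28 -0.09]
yaw 17.198711533897413
[226.89394719   2.09735313   0.4884532 ]
```

View pics/w8.png

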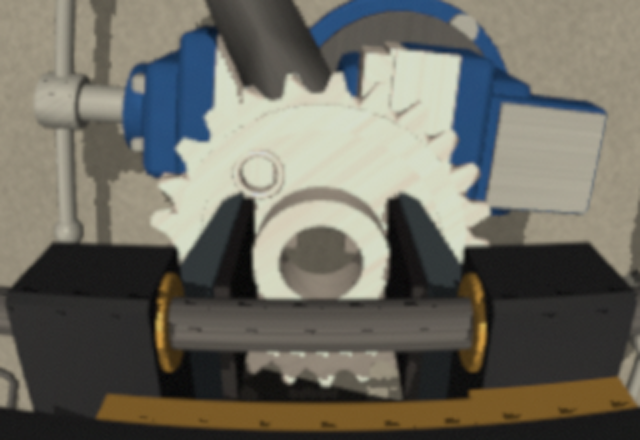

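>>> drive_tool(deltas=[{"tx": 3, "ty": 1.6, "tz": 0.5, "twist": 0, "hand": -1}, {"tx": 6, "ty": 0, "tz": 0, "twist": 0, "hand": -1}, {"tx": 6, "ty": 0, "tz": 0, "twist": 0, "hand": -1}, {"tx": 4, "ty": 0, "tz": 0, "twist": 0, "hand": -1}, {"tx": 3, "ty": 0, "tz": 0, "twist": 0, "hand": -1}, {"tx": 3, "ty": 0, "tz": 0, "twist": 0, "hand": -1}, {"tx": 2, "ty": 0, "tz": 0, "twist": 0, "hand": -1}, {"tx": 0, "ty": 0, "tz": 0, "twist": 0, "hand": -1}])

```text
time: 10.35
ee_pos: [0.52, 0.1222, 0.3982]
ee_rot: [0.42, 0.569, -0.42, 0.568]
contact_force: [0.1, 0.8, -2.1]
finger_gap: 0.0386
```

```bash
python3 - <<'E'
from h import *
p,d,T=snap("wrist","w9",3,(230,170,430,290)); print(T.round(4)); s=ctrl.observe();print(s["contact_force"],s["moment"],s["finger_gap"])
E
```

```text
[[-8.000e-04  9.559e-01  2.936e-01  5.200e-01]
 [-1.000e-04  2.936e-01 -9.559e-01  1.222e-01]
 [-1.000e+00 -8.000e-04 -1.000e-04  3.982e-01]
 [ 0.000e+00  0.000e+00  0.000e+00  1.000e+00]]
[-0.16450781  0.27839561 -1.60846149] [-0.05891921 -0.02074873  0.00972393] 0.03840236877929178
```

View pics/w9.png

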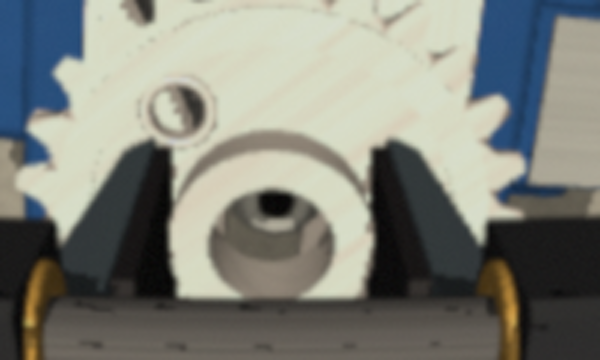

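```bash
python3 - <<'E'
from h import *
def attool(px,x):
    o,d=ray("wrist",px,np.eye(4));return (o+d*((x-o[0])/d[:,0])[:,None])[0]
u=lambda x,y:[230+x/3-.33,170+y/3-.33]
print(attool(u(272,244),.182)*1000,attool(u(273.5,205),.2012)*1000, attool(u(179,110),.193)*1000)
E
```

```text
[182.          -0.69800052  -0.21159819] [ 2.01200000e+02 -3.57711966e-01 -6.66176610e-02] [193.         -18.98753301 -23.99363786]
```

>>> drive_tool(deltas=[{"tx": 1.5, "ty": 0, "tz": 0, "twist": 0, "hand": -1}, {"tx": 2, "ty": 0, "tz": 0, "twist": 0, "hand": -1}, {"tx": 2, "ty": 0, "tz": 0, "twist": 0, "hand": -1}, {"tx": 2, "ty": 0, "tz": 0, "twist": 0, "hand": -1}, {"tx": 1.5, "ty": 0, "tz": 0, "twist": 0, "hand": -1}, {"tx": 0, "ty": 0, "tz": 0, "twist": 0, "hand": -1}])

```text
time: 10.9
ee_pos: [0.5201, 0.1223, 0.3894]
ee_rot: [0.42, 0.569, -0.42, 0.569]
contact_force: [0.3, 0.4, -0.5]
finger_gap: 0.0387
```

>>> drive_tool(deltas=[{"tx": 2, "ty": 0, "tz": 0, "twist": 0, "hand": -1}, {"tx": 3, "ty": 0, "tz": 0, "twist": 0, "hand": -1}, {"tx": 4, "ty": 0, "tz": 0, "twist": 0, "hand": -1}, {"tx": 4, "ty": 0, "tz": 0, "twist": 0, "hand": -1}, {"tx": 3, "ty": 0, "tz": 0, "twist": 0, "hand": -1}, {"tx": 1, "ty": 0, "tz": 0, "twist": 0, "hand": -1}, {"tx": 0, "ty": 0, "tz": 0, "twist": 0, "hand": -1}])

```text
time: 11.48
ee_pos: [0.5201, 0.1225, 0.3724]
ee_rot: [0.42, 0.569, -0.42, 0.569]
contact_force: [0.6, 1.0, -2.8]
finger_gap: 0.0388
```

>>> drive_tool(deltas=[{"tx": 1.5, "ty": 0, "tz": 0, "twist": 3, "hand": -1}, {"tx": 1.5, "ty": 0, "tz": 0, "twist": 2, "hand": -1}, {"tx": 1.5, "ty": 0, "tz": 0, "twist": 0, "hand": -1}, {"tx": 1.5, "ty": 0, "tz": 0, "twist": 0, "hand": -1}, {"tx": 1, "ty": 0, "tz": 0, "twist": 0, "hand": -1}, {"tx": 0, "ty": 0, "tz": 0, "twist": 0, "hand": -1}, {"tx": 0, "ty": 0, "tz": 0, "twist": 0, "hand": -1}])

```text
time: 12.07
ee_pos: [0.5202, 0.1224, 0.3658]
ee_rot: [0.445, 0.55, -0.444, 0.55]
contact_force: [2.0, 3.3, -1.6]
finger_gap: 0.0385
```

>>> drive_tool(deltas=[{"tx": 0.7, "ty": 0, "tz": 0, "twist": 0, "hand": -1}, {"tx": 0.3, "ty": 0, "tz": 0, "twist": 0, "hand": -1}, {"tx": 0, "ty": 0, "tz": 0, "twist": 0, "hand": -1}])

```text
time: 12.32
ee_pos: [0.5202, 0.1224, 0.3649]
ee_rot: [0.445, 0.55, -0.444, 0.55]
contact_force: [1.8, 2.1, 1.0]
finger_gap: 0.039
```

>>> drive_tool(deltas=[{"tx": 0.7, "ty": 0, "tz": 0, "twist": 0, "hand": -1}, {"tx": 0.3, "ty": 0, "tz": 0, "twist": 0, "hand": -1}, {"tx": 0, "ty": 0, "tz": 0, "twist": 0, "hand": -1}])

```text
time: 12.57
ee_pos: [0.5202, 0.1224, 0.3638]
ee_rot: [0.445, 0.55, -0.444, 0.55]
contact_force: [1.3, 3.1, 1.3]
finger_gap: 0.0388
```

>>> drive_tool(deltas=[{"tx": 0, "ty": 0.4, "tz": -0.6, "twist": 0, "hand": -1}, {"tx": 0, "ty": 0, "tz": 0, "twist": 0, "hand": -1}, {"tx": 0, "ty": 0, "tz": 0, "twist": 0, "hand": -1}])

```text
time: 12.82
ee_pos: [0.5203, 0.1228, 0.3635]
ee_rot: [0.444, 0.55, -0.445, 0.55]
contact_force: [1.2, 0.7, -0.5]
finger_gap: 0.0387
```

>>> drive_tool(deltas=[{"tx": 0.7, "ty": 0, "tz": 0, "twist": 0, "hand": -1}, {"tx": 0.3, "ty": 0, "tz": 0, "twist": 0, "hand": -1}, {"tx": 0, "ty": 0, "tz": 0, "twist": 0, "hand": -1}])

```text
time: 13.07
ee_pos: [0.5202, 0.1228, 0.3624]
ee_rot: [0.444, 0.55, -0.445, 0.55]
contact_force: [1.4, 1.0, -1.1]
finger_gap: 0.0389
```

```bash
python3 - <<'E'
from h import *
p,d,T=snap("wrist","w10",3,(230,170,430,290)); print(T.round(4)); s=ctrl.observe();print(s["contact_force"],s["moment"],s["finger_gap"])
p,d,T=snap("scene","s10",4,(300,110,430,220))
E
```

```text
[[-9.000e-04  9.779e-01  2.091e-01  5.202e-01]
 [-4.000e-04  2.091e-01 -9.779e-01  1.228e-01]
 [-1.000e+00 -1.000e-03  2.000e-04  3.624e-01]
 [ 0.000e+00  0.000e+00  0.000e+00  1.000e+00]]
[-0.10285448  0.76316572 -0.52479099] [ 0.08404288 -0.08698439 -0.01786331] 0.03885253798676313
```

View pics/w10.png

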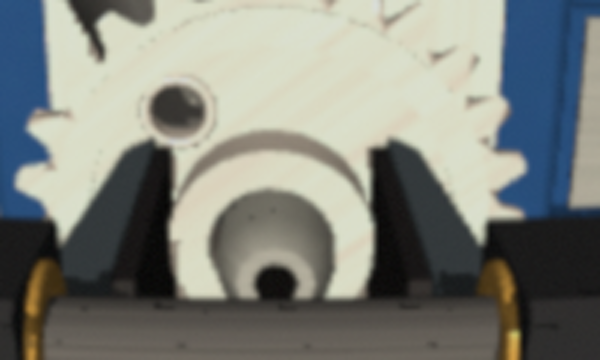

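View pics/s10.png

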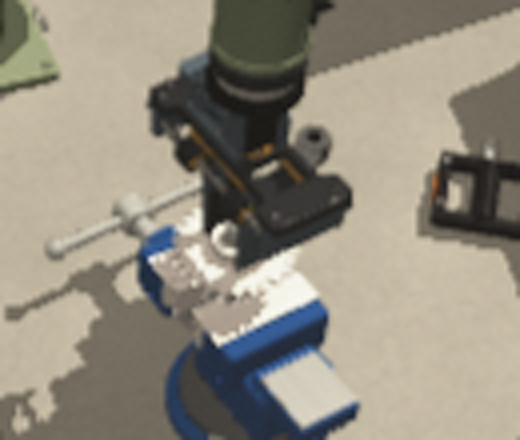

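>>> drive_tool(deltas=[{"tx": 0.5, "ty": 0, "tz": 0, "twist": 0, "hand": -1}, {"tx": 0, "ty": 0, "tz": 0, "twist": 0, "hand": -1}, {"tx": 0, "ty": 0, "tz": 0, "twist": 0, "hand": -1}])

```text
time: 13.42
ee_pos: [0.5202, 0.1229, 0.362]
ee_rot: [0.444, 0.55, -0.445, 0.55]
contact_force: [1.0, 0.5, -1.5]
finger_gap: 0.0389
```

>>> drive_tool(deltas=[{"tx": 0.5, "ty": 0, "tz": 0, "twist": 0, "hand": -1}, {"tx": 0, "ty": 0, "tz": 0, "twist": 0, "hand": -1}, {"tx": 0, "ty": 0, "tz": 0, "twist": 0, "hand": -1}])

```text
time: 13.67
ee_pos: [0.5202, 0.1229, 0.3616]
ee_rot: [0.444, 0.55, -0.445, 0.55]
contact_force: [-0.0, 1.3, -1.8]
finger_gap: 0.0386
```

>>> drive_tool(deltas=[{"tx": 0.4, "ty": 0, "tz": 0, "twist": 0, "hand": -1}, {"tx": 0, "ty": 0, "tz": 0, "twist": 0, "hand": -1}, {"tx": 0, "ty": 0, "tz": 0, "twist": 0, "hand": -1}])

```text
time: 13.92
ee_pos: [0.5203, 0.1229, 0.3613]
ee_rot: [0.445, 0.55, -0.445, 0.55]
contact_force: [-0.2, 0.1, -1.2]
finger_gap: 0.0388
```

>>> drive_tool(deltas=[{"tx": 0.4, "ty": 0, "tz": 0, "twist": 0, "hand": -1}, {"tx": 0, "ty": 0, "tz": 0, "twist": 0, "hand": -1}, {"tx": 0, "ty": 0, "tz": 0, "twist": 0, "hand": -1}])

```text
time: 14.17
ee_pos: [0.5203, 0.1229, 0.361]
ee_rot: [0.445, 0.55, -0.445, 0.55]
contact_force: [-0.6, -0.4, -0.4]
finger_gap: 0.0392
```

>>> drive_tool(deltas=[{"tx": 0.4, "ty": 0, "tz": 0, "twist": 0, "hand": -1}, {"tx": 0, "ty": 0, "tz": 0, "twist": 0, "hand": -1}, {"tx": 0, "ty": 0, "tz": 0, "twist": 0, "hand": -1}])

```text
time: 14.42
ee_pos: [0.5204, 0.1228, 0.3607]
ee_rot: [0.445, 0.55, -0.445, 0.55]
contact_force: [-0.7, -1.5, 0.1]
finger_gap: 0.0386
```

>>> drive_tool(deltas=[{"tx": 0, "ty": 0, "tz": 0, "twist": 1, "hand": -1}, {"tx": 0, "ty": 0, "tz": 0, "twist": 1, "hand": -1}, {"tx": 0, "ty": 0, "tz": 0, "twist": 0, "hand": -1}])

```text
time: 14.67
ee_pos: [0.5203, 0.123, 0.3606]
ee_rot: [0.454, 0.542, -0.454, 0.542]
contact_force: [-1.4, -1.4, 0.1]
finger_gap: 0.0386
```

>>> drive_tool(deltas=[{"tx": 0, "ty": 0, "tz": 0, "twist": 1, "hand": -1}, {"tx": 0, "ty": 0, "tz": 0, "twist": 1, "hand": -1}, {"tx": 0, "ty": 0, "tz": 0, "twist": 0, "hand": -1}])

```text
time: 14.92
ee_pos: [0.5203, 0.123, 0.3605]
ee_rot: [0.464, 0.534, -0.464, 0.534]
contact_force: [-0.4, -0.9, 0.2]
finger_gap: 0.0389
```

>>> drive_tool(deltas=[{"tx": 0, "ty": 0, "tz": 0, "twist": 1, "hand": -1}, {"tx": 0, "ty": 0, "tz": 0, "twist": 1, "hand": -1}, {"tx": 0, "ty": 0, "tz": 0, "twist": 0, "hand": -1}])

```text
time: 15.17
ee_pos: [0.5205, 0.1231, 0.3603]
ee_rot: [0.473, 0.526, -0.473, 0.526]
contact_force: [1.1, -0.4, -1.2]
finger_gap: 0.0384
```

>>> drive_tool(deltas=[{"tx": 0, "ty": 0, "tz": 0, "twist": 1, "hand": -1}, {"tx": 0, "ty": 0, "tz": 0, "twist": 0, "hand": -1}, {"tx": 0, "ty": 0, "tz": 0, "twist": 0, "hand": -1}])

```text
time: 15.42
ee_pos: [0.5204, 0.123, 0.3604]
ee_rot: [0.477, 0.522, -0.477, 0.522]
contact_force: [-0.1, 0.7, -1.6]
finger_gap: 0.0386
```

```bash
python3 - <<'E'
from h import *
p,d,T=snap("wrist","w11",5,(250,175,370,285)); print(T.round(4)); s=ctrl.observe();print(s["contact_force"],s["moment"],s["finger_gap"]);print("yaw",np.degrees(np.arctan2(T[1,1],T[0,1])))
E
```

```text
[[ 1.000e-04  9.961e-01  8.830e-02  5.204e-01]
 [ 1.000e-04  8.830e-02 -9.961e-01  1.230e-01]
 [-1.000e+00  1.000e-04 -1.000e-04  3.604e-01]
 [ 0.000e+00  0.000e+00  0.000e+00  1.000e+00]]
[ 0.50769341  0.3181351  -0.91720622] [-0.08234902  0.06369246 -0.06081045] 0.03873689481070414
yaw 5.063974746160059
```

View pics/w11.png

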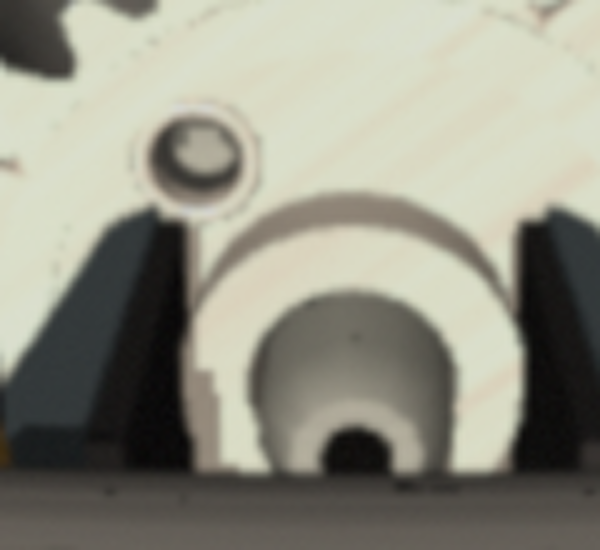

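>>> drive_tool(deltas=[{"tx": 0, "ty": 0, "tz": 0, "twist": 1, "hand": -1}, {"tx": 0.5, "ty": 0, "tz": 0, "twist": 0, "hand": -1}, {"tx": 0.5, "ty": 0, "tz": 0, "twist": 0, "hand": -1}, {"tx": 0, "ty": 0, "tz": 0, "twist": 0, "hand": -1}, {"tx": 0, "ty": 0, "tz": 0, "twist": 0, "hand": -1}])

```text
time: 15.88
ee_pos: [0.5203, 0.123, 0.3595]
ee_rot: [0.482, 0.517, -0.482, 0.517]
contact_force: [-0.4, -0.6, -2.4]
finger_gap: 0.0387
```

>>> drive_tool(deltas=[{"tx": 0.5, "ty": 0, "tz": 0, "twist": 0, "hand": -1}, {"tx": 0.5, "ty": 0, "tz": 0, "twist": 0, "hand": -1}, {"tx": 0, "ty": 0, "tz": 0, "twist": 0, "hand": -1}, {"tx": 0, "ty": 0, "tz": 0, "twist": 0, "hand": -1}])

```text
time: 16.22
ee_pos: [0.5203, 0.1229, 0.3585]
ee_rot: [0.482, 0.517, -0.482, 0.517]
contact_force: [-0.3, -0.3, -2.0]
finger_gap: 0.0388
```

>>> drive_tool(deltas=[{"tx": 0.5, "ty": 0, "tz": 0, "twist": 0, "hand": -1}, {"tx": 0.5, "ty": 0, "tz": 0, "twist": 0, "hand": -1}, {"tx": 0.5, "ty": 0, "tz": 0, "twist": 0, "hand": -1}, {"tx": 0.5, "ty": 0, "tz": 0, "twist": 0, "hand": -1}, {"tx": 0, "ty": 0, "tz": 0, "twist": 0, "hand": -1}, {"tx": 0, "ty": 0, "tz": 0, "twist": 0, "hand": -1}])

```text
time: 16.72
ee_pos: [0.5203, 0.1229, 0.3565]
ee_rot: [0.482, 0.517, -0.482, 0.517]
contact_force: [0.2, -0.7, -1.2]
finger_gap: 0.0381
```

>>> drive_tool(deltas=[{"tx": 0.5, "ty": 0, "tz": 0, "twist": 0, "hand": -1}, {"tx": 0.5, "ty": 0, "tz": 0, "twist": 0, "hand": -1}, {"tx": 0, "ty": 0, "tz": 0, "twist": 0, "hand": -1}, {"tx": 0, "ty": 0, "tz": 0, "twist": 0, "hand": -1}])

```text
time: 17.05
ee_pos: [0.5203, 0.123, 0.3555]
ee_rot: [0.482, 0.517, -0.482, 0.517]
contact_force: [-0.3, -0.1, -0.4]
finger_gap: 0.0388
```

>>> drive_tool(deltas=[{"tx": 0.5, "ty": 0, "tz": 0, "twist": 0, "hand": -1}, {"tx": 0, "ty": 0, "tz": 0, "twist": 0, "hand": -1}, {"tx": 0, "ty": 0, "tz": 0, "twist": 0, "hand": -1}])

```text
time: 17.3
ee_pos: [0.5204, 0.123, 0.355]
ee_rot: [0.482, 0.517, -0.482, 0.517]
contact_force: [-0.3, -0.2, -2.3]
finger_gap: 0.0385
```

>>> drive_tool(deltas=[{"tx": 0.4, "ty": 0, "tz": 0, "twist": 0, "hand": -1}, {"tx": 0, "ty": 0, "tz": 0, "twist": 0, "hand": -1}, {"tx": 0, "ty": 0, "tz": 0, "twist": 0, "hand": -1}])

```text
time: 17.55
ee_pos: [0.5203, 0.123, 0.3549]
ee_rot: [0.482, 0.517, -0.482, 0.517]
contact_force: [-1.4, -0.9, 1.3]
finger_gap: 0.0387
```

>>> drive_tool(deltas=[{"tx": 0.3, "ty": 0, "tz": 0, "twist": 0, "hand": -1}, {"tx": 0, "ty": 0, "tz": 0, "twist": 0, "hand": -1}, {"tx": 0, "ty": 0, "tz": 0, "twist": 0, "hand": -1}])

```text
time: 17.8
ee_pos: [0.5203, 0.123, 0.3549]
ee_rot: [0.482, 0.517, -0.482, 0.518]
contact_force: [-1.6, -0.6, 3.6]
finger_gap: 0.0387
```

>>> drive_tool(deltas=[{"tx": 0.3, "ty": 0, "tz": 0, "twist": 0, "hand": -1}, {"tx": 0, "ty": 0, "tz": 0, "twist": 0, "hand": -1}, {"tx": 0, "ty": 0, "tz": 0, "twist": 0, "hand": -1}])

```text
time: 18.05
ee_pos: [0.5203, 0.123, 0.3548]
ee_rot: [0.482, 0.517, -0.482, 0.518]
contact_force: [-2.7, -0.0, 7.1]
finger_gap: 0.0387
```

>>> drive_tool(deltas=[{"tx": -0.6, "ty": 0, "tz": 0, "twist": 0, "hand": -1}, {"tx": 0, "ty": 0, "tz": 0, "twist": 0, "hand": -1}, {"tx": 0, "ty": 0, "tz": 0, "twist": 0, "hand": 0.2}, {"tx": 0, "ty": 0, "tz": 0, "twist": 0, "hand": 0.2}, {"tx": 0, "ty": 0, "tz": 0, "twist": 0, "hand": 0.2}, {"tx": 0, "ty": 0, "tz": 0, "twist": 0, "hand": 0.2}])

```text
time: 18.55
ee_pos: [0.5204, 0.123, 0.3542]
ee_rot: [0.482, 0.518, -0.482, 0.517]
contact_force: [-0.5, 0.6, 0.0]
finger_gap: 0.0547
```

```bash
python3 - <<'E'
from h import *
p,d,T=snap("wrist","w12",3,(210,160,430,300)); s=ctrl.observe();print(T[:3,3],s["contact_force"],s["moment"],s["finger_gap"])
E
```

```text
[0.52042181 0.12297412 0.35421578] [ 0.74300083 -0.61768971  0.21420515] [-0.10028656  0.04672596 -0.06215361] 0.05482875454410713
```

View pics/w12.png

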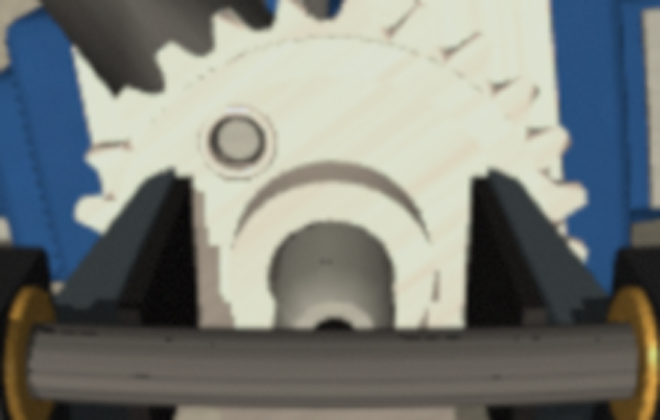

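>>> drive_tool(deltas=[{"tx": -4, "ty": 0, "tz": 0, "twist": 0, "hand": 0.2}, {"tx": -10, "ty": 0, "tz": 0, "twist": 0, "hand": 0.2}, {"tx": -18, "ty": 0, "tz": 0, "twist": 0, "hand": 0.2}, {"tx": -20, "ty": 0, "tz": 0, "twist": 0, "hand": 0.2}, {"tx": -18, "ty": 0, "tz": 0, "twist": 0, "hand": 0.2}, {"tx": -10, "ty": 0, "tz": 0, "twist": 0, "hand": 0.2}, {"tx": -2, "ty": -1, "tz": 10, "twist": 0, "hand": 0.2}, {"tx": 0, "ty": -4, "tz": 26, "twist": 0, "hand": 0.2}, {"tx": 0, "ty": -6, "tz": 38, "twist": 0, "hand": 0.2}, {"tx": 0, "ty": -6, "tz": 38, "twist": 0, "hand": 0.2}])

```text
time: 19.43
ee_pos: [0.5108, 0.0088, 0.4359]
ee_rot: [0.481, 0.518, -0.482, 0.518]
contact_force: [-0.1, 0.3, 0.2]
finger_gap: 0.0548
```

>>> drive_tool(deltas=[{"tx": 0, "ty": -6, "tz": 38, "twist": 0, "hand": 0.2}, {"tx": 0, "ty": -6, "tz": 38, "twist": 0, "hand": 0.2}, {"tx": 10, "ty": -6, "tz": 38, "twist": 0, "hand": 0.2}, {"tx": 15, "ty": -6, "tz": 38, "twist": 0, "hand": 0.2}, {"tx": 15, "ty": -6, "tz": 38, "twist": 0, "hand": 0.2}, {"tx": 15, "ty": -6, "tz": 38, "twist": 0, "hand": 0.2}, {"tx": 15, "ty": -6, "tz": 38, "twist": 0, "hand": 0.2}, {"tx": 15, "ty": -6, "tz": 38, "twist": 0, "hand": 0.2}, {"tx": 15, "ty": -5, "tz": 34, "twist": 0, "hand": 0.2}, {"tx": 15, "ty": -4, "tz": 24, "twist": 0, "hand": 0.2}])

```text
time: 20.27
ee_pos: [0.4788, -0.3584, 0.32]
ee_rot: [0.482, 0.517, -0.483, 0.517]
contact_force: [0.8, 0.6, 1.3]
finger_gap: 0.0545
```

>>> drive_tool(deltas=[{"tx": 10, "ty": 0, "tz": 10, "twist": 0, "hand": 0.2}, {"tx": 0, "ty": 0, "tz": 0, "twist": 0, "hand": 0.2}, {"tx": 0, "ty": 0, "tz": 0, "twist": 0, "hand": 0.2}])

```text
time: 20.52
ee_pos: [0.4805, -0.3649, 0.3107]
ee_rot: [0.482, 0.518, -0.482, 0.516]
contact_force: [-0.4, 1.4, 1.1]
finger_gap: 0.0548
```

```bash
python3 - <<'E'
from h import *
p,d,T=snap("wrist","w13"); print(T.round(4)); s=ctrl.observe();print(s["contact_force"],s["finger_gap"],s["q"].round(2))
print([(e["p"],e["position"]) for e in ctrl.trace("spacer_c","wrist")])
a=proj("wrist",[[.4648,-.3142,.017]],T)[0];print(a)
x,y=a.astype(int);print(x-40,y-40)
cv2.imwrite("pics/w13c.png",cv2.resize(p[y-40:y+40,x-40:x+40,::-1],(560,560),interpolation=2))
p,d,_=snap("top","t13",6,(230,190,300,260))
E
```

```text
[[-0.0019  0.9975  0.0701  0.4805]
 [ 0.0023  0.0701 -0.9975 -0.3649]
 [-1.     -0.0017 -0.0024  0.3107]
 [ 0.      0.      0.      1.    ]]
[-0.31052299  0.02382522  0.33575122] 0.054913473278744296 [-0.67  0.43  1.63  0.    1.08 -0.74]
[(0.59, [309.1, 152.1])]
[308.24723375 142.1418471 ]
268 102
```

View pics/w13c.png

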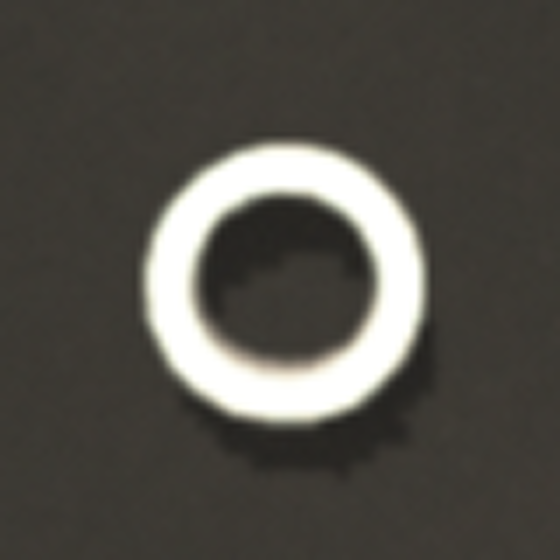

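View pics/t13.png

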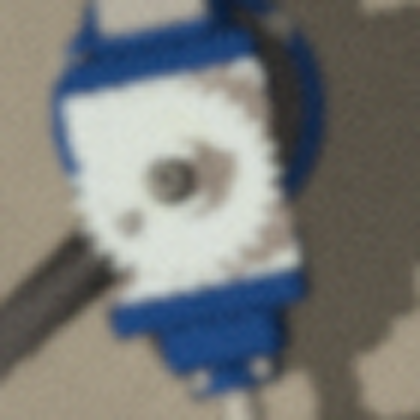

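```bash
python3 - <<'E'
from h import *
T=np.load("pics/w13.npz")["T"]
c=atz("wrist",[268+285/7-.4,102+282/7-.4],.017,T)[0];print(c)
print((T[:3,:3].T@(c-T[:3,3]))*1000)
def inner():
    o,d=ray("wrist",[268+285/7-.4,102+282/7-.4],np.eye(4));return o+d*((.2937-o[0])/d[:,0])[:,None]
print(inner()*1000)
E
```

```text
[ 0.46484552 -0.31396715  0.017     ]
[293.82641246 -11.52300734 -51.16547842]
[[293.7        -11.51824162 -51.17864956]]
```

>>> drive_tool(deltas=[{"tx": 0, "ty": -3, "tz": -12, "twist": 0, "hand": 0.2}, {"tx": 5, "ty": -6, "tz": -25, "twist": 0, "hand": 0.2}, {"tx": 15, "ty": -3.5, "tz": -14, "twist": 0, "hand": 0.2}, {"tx": 22, "ty": 0, "tz": 0, "twist": 0, "hand": 0.2}, {"tx": 24, "ty": 0, "tz": 0, "twist": 0, "hand": 0.2}, {"tx": 14, "ty": 0, "tz": 0, "twist": 0, "hand": 0.2}, {"tx": 6, "ty": 0, "tz": 0, "twist": 0, "hand": 0.2}, {"tx": 0, "ty": 0, "tz": 0, "twist": 0, "hand": 0.2}, {"tx": 0, "ty": 0, "tz": 0, "twist": 0, "hand": 0.2}])

```text
time: 21.42
ee_pos: [0.4651, -0.3145, 0.2265]
ee_rot: [0.482, 0.517, -0.482, 0.518]
contact_force: [0.4, 0.2, 0.3]
finger_gap: 0.0549
```

```bash
python3 - <<'E'
from h import *
p,d,T=snap("wrist","w14",3,(220,160,420,300)); print(T.round(4))
c=np.array([.4648,-.314,.017]);print((T[:3,:3].T@(c-T[:3,3]))*1000)
E
```

```text
[[ 1.000e-03  9.974e-01  7.190e-02  4.651e-01]
 [-5.000e-04  7.190e-02 -9.974e-01 -3.145e-01]
 [-1.000e+00  1.000e-03  6.000e-04  2.265e-01]
 [ 0.000e+00  0.000e+00  0.000e+00  1.000e+00]]
[209.49007759  -0.48824997  -0.60652409]
```

View pics/w14.png

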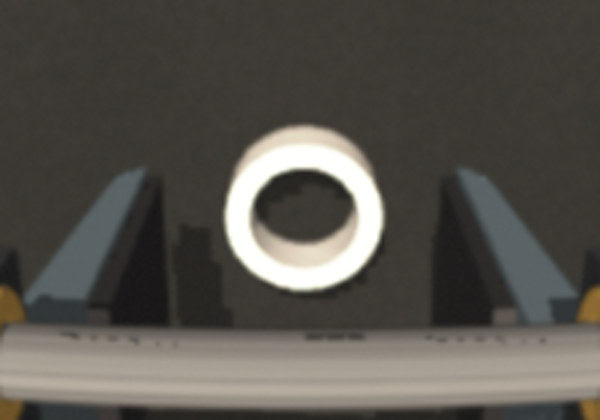

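>>> drive_tool(deltas=[{"tx": 8, "ty": 0, "tz": -0.5, "twist": 0, "hand": 0.2}, {"tx": 10, "ty": 0, "tz": 0, "twist": 0, "hand": 0.2}, {"tx": 7, "ty": 0, "tz": 0, "twist": 0, "hand": 0.2}, {"tx": 3.5, "ty": 0, "tz": 0, "twist": 0, "hand": 0.2}, {"tx": 1, "ty": 0, "tz": 0, "twist": 0, "hand": 0.2}, {"tx": 0, "ty": 0, "tz": 0, "twist": 0, "hand": 0.2}, {"tx": 0, "ty": 0, "tz": 0, "twist": 0, "hand": -1}, {"tx": 0, "ty": 0, "tz": 0, "twist": 0, "hand": -1}, {"tx": 0, "ty": 0, "tz": 0, "twist": 0, "hand": -1}, {"tx": 0, "ty": 0, "tz": 0, "twist": 0, "hand": -1}])

```text
time: 22.3
ee_pos: [0.4649, -0.3147, 0.1964]
ee_rot: [0.482, 0.517, -0.482, 0.518]
contact_force: [-0.6, 0.2, 0.8]
finger_gap: 0.0331
```

>>> drive_tool(deltas=[{"tx": 0, "ty": 0, "tz": 0, "twist": 0, "hand": -1}, {"tx": 0, "ty": 0, "tz": 0, "twist": 0, "hand": -1}, {"tx": 0, "ty": 0, "tz": 0, "twist": 0, "hand": -1}])

```text
time: 22.55
ee_pos: [0.4649, -0.3147, 0.1964]
ee_rot: [0.482, 0.517, -0.482, 0.518]
contact_force: [0.1, 0.1, 1.8]
finger_gap: 0.0327
```

>>> drive_tool(deltas=[{"tx": -6, "ty": 0, "tz": 0, "twist": 0, "hand": -1}, {"tx": -16, "ty": 0, "tz": 0, "twist": 0, "hand": -1}, {"tx": -28, "ty": 0, "tz": 0, "twist": 0, "hand": -1}, {"tx": -32, "ty": 2, "tz": -10, "twist": 0, "hand": -1}, {"tx": -32, "ty": 4, "tz": -20, "twist": 0, "hand": -1}, {"tx": -32, "ty": 4, "tz": -20, "twist": 0, "hand": -1}, {"tx": -32, "ty": 4, "tz": -20, "twist": 0, "hand": -1}, {"tx": -26, "ty": 5, "tz": -25, "twist": 0, "hand": -1}, {"tx": -16, "ty": 6, "tz": -32, "twist": 0, "hand": -1}, {"tx": -5, "ty": 7, "tz": -37, "twist": 0, "hand": -1}])

```text
time: 23.38
ee_pos: [0.4851, -0.1482, 0.4249]
ee_rot: [0.483, 0.515, -0.481, 0.519]
contact_force: [1.7, 0.1, -1.0]
finger_gap: 0.0326
```

>>> drive_tool(deltas=[{"tx": 0, "ty": 8, "tz": -38, "twist": 0, "hand": -1}, {"tx": 0, "ty": 8, "tz": -38, "twist": 0, "hand": -1}, {"tx": 0, "ty": 8, "tz": -38, "twist": 0, "hand": -1}, {"tx": 0, "ty": 8, "tz": -38, "twist": 0, "hand": -1}, {"tx": 0, "ty": 8, "tz": -38, "twist": 0, "hand": -1}, {"tx": 0, "ty": 8, "tz": -34, "twist": 0, "hand": -1}, {"tx": 0, "ty": 8, "tz": -26, "twist": 0, "hand": -1}, {"tx": 0, "ty": 5, "tz": -14, "twist": 0, "hand": -1}, {"tx": 0, "ty": 0, "tz": 0, "twist": 0, "hand": -1}, {"tx": 0, "ty": 0, "tz": 0, "twist": 0, "hand": -1}])

```text
time: 24.22
ee_pos: [0.527, 0.1189, 0.421]
ee_rot: [0.481, 0.518, -0.482, 0.518]
contact_force: [-1.2, -0.3, -0.5]
finger_gap: 0.0327
```

```bash
python3 - <<'E'
from h import *
T=pose();s=ctrl.observe();print(T.round(4),s["contact_force"],s["finger_gap"])
c=np.array([.5203,.123,.197]);print((T[:3,:3].T@(c-T[:3,3]))*1000)
E
```

```text
[[-7.000e-04  9.974e-01  7.220e-02  5.270e-01]
 [-1.000e-03  7.220e-02 -9.974e-01  1.189e-01]
 [-1.000e+00 -8.000e-04  1.000e-03  4.210e-01]
 [ 0.000e+00  0.000e+00  0.000e+00  1.000e+00]] [-1.15525523 -0.34901324 -0.54750362] 0.032660124652945446
[223.98120886  -6.25932626  -4.80252048]
```

>>> drive_tool(deltas=[{"tx": 2, "ty": -6.3, "tz": -4.6, "twist": 0, "hand": -1}, {"tx": 6, "ty": 0, "tz": 0, "twist": 0, "hand": -1}, {"tx": 8, "ty": 0, "tz": 0, "twist": 0, "hand": -1}, {"tx": 7, "ty": 0, "tz": 0, "twist": 0, "hand": -1}, {"tx": 3, "ty": 0, "tz": 0, "twist": 0, "hand": -1}, {"tx": 0, "ty": 0, "tz": 0, "twist": 0, "hand": -1}, {"tx": 0, "ty": 0, "tz": 0, "twist": 0, "hand": -1}])

```text
time: 24.8
ee_pos: [0.5206, 0.1228, 0.3948]
ee_rot: [0.482, 0.517, -0.482, 0.517]
contact_force: [0.4, -1.0, 0.8]
finger_gap: 0.0327
```

```bash
python3 - <<'E'
from h import *
p,d,T=snap("wrist","w15",4,(250,160,390,290));s=ctrl.observe();print(T.round(4),s["contact_force"],s["finger_gap"])
c=np.array([.5203,.123,.197]);print((T[:3,:3].T@(c-T[:3,3]))*1000)
def attool(px,x):
    o,d=ray("wrist",px,np.eye(4));return (o+d*((x-o[0])/d[:,0])[:,None])[0]
E
```

```text
[[-6.000e-04  9.975e-01  7.060e-02  5.206e-01]
 [-1.000e-04  7.060e-02 -9.975e-01  1.228e-01]
 [-1.000e+00 -6.000e-04  1.000e-04  3.948e-01]
 [ 0.000e+00  0.000e+00  0.000e+00  1.000e+00]] [-0.46573485  0.40494663 -0.84787972] 0.0327306174560692
[ 1.97778541e+02 -1.80041674e-01 -2.29079909e-01]
```

View pics/w15.png

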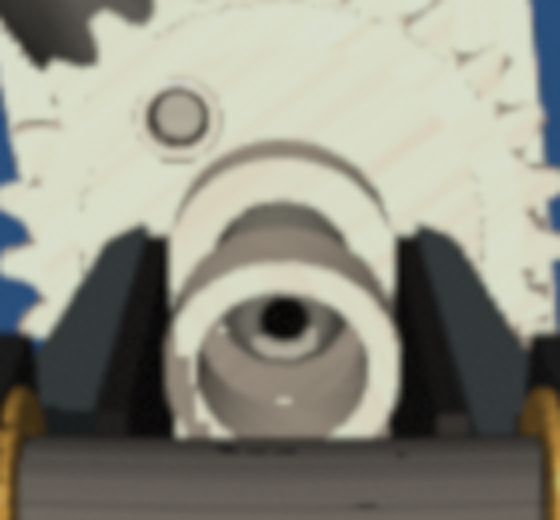

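>>> drive_tool(deltas=[{"tx": 2, "ty": 0, "tz": 0, "twist": 0, "hand": -1}, {"tx": 2, "ty": 0, "tz": 0, "twist": 0, "hand": -1}, {"tx": 2, "ty": 0, "tz": 0, "twist": 0, "hand": -1}, {"tx": 2, "ty": 0, "tz": 0, "twist": 0, "hand": -1}, {"tx": 2, "ty": 0, "tz": 0, "twist": 0, "hand": -1}, {"tx": 0, "ty": 0, "tz": 0, "twist": 0, "hand": -1}, {"tx": 0, "ty": 0, "tz": 0, "twist": 0, "hand": -1}])

```text
time: 25.43
ee_pos: [0.5205, 0.1231, 0.385]
ee_rot: [0.482, 0.518, -0.482, 0.517]
contact_force: [0.3, 0.3, -0.4]
finger_gap: 0.0327
```

>>> drive_tool(deltas=[{"tx": 2, "ty": 0, "tz": 0, "twist": 0, "hand": -1}, {"tx": 3, "ty": 0, "tz": 0, "twist": 0, "hand": -1}, {"tx": 3, "ty": 0, "tz": 0, "twist": 0, "hand": -1}, {"tx": 3, "ty": 0, "tz": 0, "twist": 0, "hand": -1}, {"tx": 2, "ty": 0, "tz": 0, "twist": 0, "hand": -1}, {"tx": 1, "ty": 0, "tz": 0, "twist": 0, "hand": -1}, {"tx": 0, "ty": 0, "tz": 0, "twist": 0, "hand": -1}, {"tx": 0, "ty": 0, "tz": 0, "twist": 0, "hand": -1}])

```text
time: 26.1
ee_pos: [0.5206, 0.1231, 0.3711]
ee_rot: [0.482, 0.517, -0.482, 0.517]
contact_force: [0.1, -0.2, -1.3]
finger_gap: 0.0329
```

>>> drive_tool(deltas=[{"tx": 1, "ty": 0, "tz": 0, "twist": 0, "hand": -1}, {"tx": 1, "ty": 0, "tz": 0, "twist": 0, "hand": -1}, {"tx": 0.7, "ty": 0, "tz": 0, "twist": 0, "hand": -1}, {"tx": 0, "ty": 0, "tz": 0, "twist": 0, "hand": -1}, {"tx": 0, "ty": 0, "tz": 0, "twist": 0, "hand": -1}])

```text
time: 26.52
ee_pos: [0.5205, 0.1231, 0.3684]
ee_rot: [0.482, 0.517, -0.482, 0.517]
contact_force: [0.0, -0.2, 0.3]
finger_gap: 0.0329
```

>>> drive_tool(deltas=[{"tx": 0.6, "ty": 0, "tz": 0, "twist": 0, "hand": -1}, {"tx": 0.6, "ty": 0, "tz": 0, "twist": 0, "hand": -1}, {"tx": 0, "ty": 0, "tz": 0, "twist": 0, "hand": -1}, {"tx": 0, "ty": 0, "tz": 0, "twist": 0, "hand": -1}])

```text
time: 26.85
ee_pos: [0.5205, 0.1231, 0.3672]
ee_rot: [0.482, 0.517, -0.482, 0.517]
contact_force: [0.8, 0.6, 0.7]
finger_gap: 0.0327
```

>>> drive_tool(deltas=[{"tx": 0.5, "ty": 0, "tz": 0, "twist": 0, "hand": -1}, {"tx": 0, "ty": 0, "tz": 0, "twist": 0, "hand": -1}, {"tx": 0, "ty": 0, "tz": 0, "twist": 0, "hand": -1}])

```text
time: 27.1
ee_pos: [0.5205, 0.1231, 0.3667]
ee_rot: [0.482, 0.517, -0.482, 0.517]
contact_force: [-0.3, 0.3, -0.3]
finger_gap: 0.0327
```

>>> drive_tool(deltas=[{"tx": 0.4, "ty": 0, "tz": 0, "twist": 0, "hand": -1}, {"tx": 0, "ty": 0, "tz": 0, "twist": 0, "hand": -1}, {"tx": 0, "ty": 0, "tz": 0, "twist": 0, "hand": -1}])

```text
time: 27.35
ee_pos: [0.5205, 0.1231, 0.3664]
ee_rot: [0.482, 0.517, -0.482, 0.517]
contact_force: [0.8, -0.2, -0.6]
finger_gap: 0.0328
```

>>> drive_tool(deltas=[{"tx": 0.4, "ty": 0, "tz": 0, "twist": 0, "hand": -1}, {"tx": 0, "ty": 0, "tz": 0, "twist": 0, "hand": -1}, {"tx": 0, "ty": 0, "tz": 0, "twist": 0, "hand": -1}])

```text
time: 27.6
ee_pos: [0.5205, 0.1231, 0.3663]
ee_rot: [0.482, 0.517, -0.482, 0.518]
contact_force: [-0.9, 0.2, 4.1]
finger_gap: 0.0328
```

>>> drive_tool(deltas=[{"tx": 0.3, "ty": 0, "tz": 0, "twist": 0, "hand": -1}, {"tx": 0, "ty": 0, "tz": 0, "twist": 0, "hand": -1}, {"tx": 0, "ty": 0, "tz": 0, "twist": 0, "hand": -1}])

```text
time: 27.85
ee_pos: [0.5205, 0.1231, 0.3663]
ee_rot: [0.482, 0.517, -0.482, 0.518]
contact_force: [-1.0, 0.9, 5.3]
finger_gap: 0.0327
```

>>> drive_tool(deltas=[{"tx": -0.6, "ty": 0, "tz": 0, "twist": 0, "hand": -1}, {"tx": 0, "ty": 0, "tz": 0, "twist": 0, "hand": 0.2}, {"tx": 0, "ty": 0, "tz": 0, "twist": 0, "hand": 0.2}, {"tx": 0, "ty": 0, "tz": 0, "twist": 0, "hand": 0.2}, {"tx": 0, "ty": 0, "tz": 0, "twist": 0, "hand": 0.2}, {"tx": 0, "ty": 0, "tz": 0, "twist": 0, "hand": 0.2}])

```text
time: 28.35
ee_pos: [0.5205, 0.1231, 0.366]
ee_rot: [0.482, 0.518, -0.482, 0.517]
contact_force: [0.6, -0.8, 0.7]
finger_gap: 0.0546
```

>>> drive_tool(deltas=[{"tx": -3, "ty": 0, "tz": 0, "twist": 0, "hand": 0.2}, {"tx": -8, "ty": 0, "tz": 0, "twist": 0, "hand": 0.2}, {"tx": -15, "ty": 0, "tz": 0, "twist": 0, "hand": 0.2}, {"tx": -20, "ty": 0, "tz": 0, "twist": 0, "hand": 0.2}, {"tx": -25, "ty": 0, "tz": 0, "twist": 0, "hand": 0.2}, {"tx": -20, "ty": 0, "tz": 20, "twist": 0, "hand": 0.2}, {"tx": -10, "ty": 0, "tz": 30, "twist": 0, "hand": 0.2}, {"tx": 0, "ty": 0, "tz": 20, "twist": 0, "hand": 0.2}, {"tx": 0, "ty": 0, "tz": 0, "twist": 0, "hand": 0.2}, {"tx": 0, "ty": 0, "tz": 0, "twist": 0, "hand": 0.2}])

```text
time: 29.18
ee_pos: [0.5254, 0.0527, 0.4679]
ee_rot: [0.483, 0.517, -0.482, 0.517]
contact_force: [-0.9, -0.1, 0.9]
finger_gap: 0.0547
```

```bash
python3 - <<'E'
from h import *
p,d,T=snap("wrist","w16",3,(200,60,440,240));s=ctrl.observe();print(T.round(4),s["contact_force"],s["finger_gap"])
np.set_printoptions(suppress=True)
# heights from depth near the axis
ys,xs=np.mgrid[60:240,200:440];P=dep("wrist",np.c_[xs.ravel(),ys.ravel()],d,T)
r=np.hypot(P[:,0]-.5203,P[:,1]-.123)
for a,b in [(0,.006),(.0135,.016),(.0178,.0195),(.025,.05)]:
    m=(r>a)&(r<b);print(a,b,m.sum(),np.percentile(P[m,2],[5,25,50,75,95]).round(4))
m=(r>.025)&(r<.05)&(P[:,2]>.157);A=np.c_[P[m,:2]-[.5203,.123],np.ones(m.sum())];print(np.linalg.lstsq(A,P[m,2],rcond=None)[0])
snap("top","t16",6,(230,190,330,280)); snap("scene","s16",5,(300,110,430,220))
E
```

```text
[[ 9.000e-04  9.976e-01  6.910e-02  5.254e-01]
 [ 8.000e-04  6.910e-02 -9.976e-01  5.270e-02]
 [-1.000e+00  1.000e-03 -7.000e-04  4.679e-01]
 [ 0.000e+00  0.000e+00  0.000e+00  1.000e+00]] [ 0.22253991  0.49231717 -0.09784258] 0.0545673006496723
0 0.006 173 [0.1966 0.1971 0.1976 0.1981 0.1988]
0.0135 0.016 333 [0.1858 0.187  0.1875 0.188  0.1887]
0.0178 0.0195 190 [0.1723 0.173  0.1735 0.1739 0.1751]
0.025 0.05 6279 [0.1604 0.1613 0.1619 0.1625 0.1633]
[-0.0004152  -0.00011306  0.16189598]
```

View pics/w16.png

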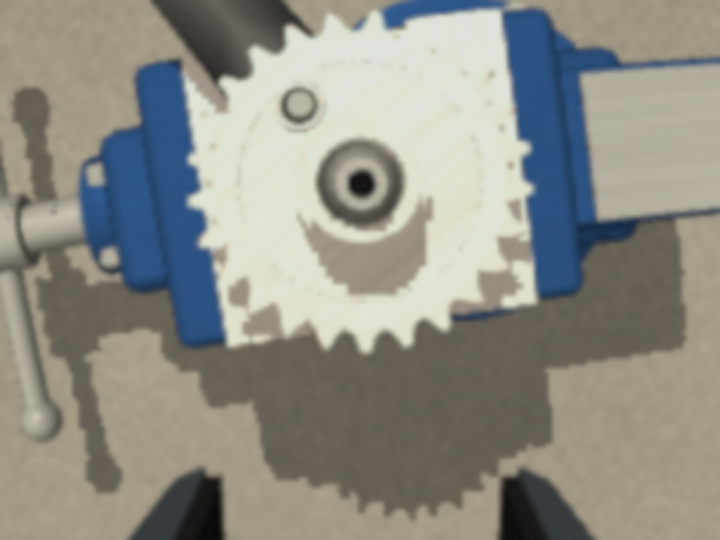

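View pics/s16.png

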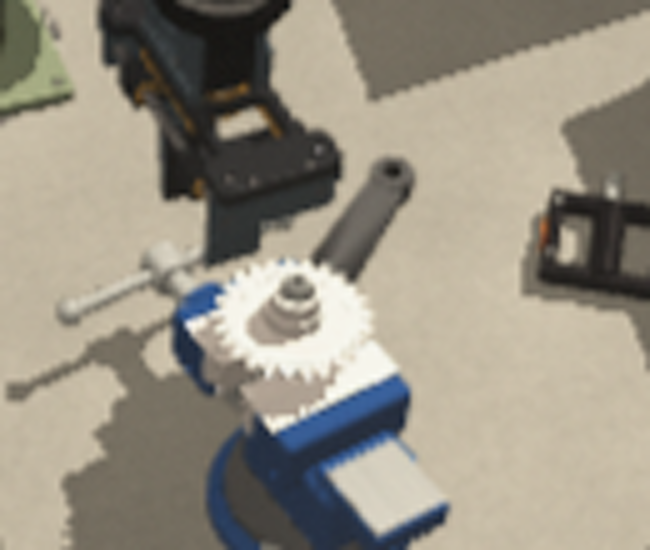

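```bash
python3 -c "
from rig import ctrl
print(ctrl.finish_job())"
```

```text
the job is handed in; nothing more can be done
None
```

The sprocket is flush on the crank with the pin in its drive hole, and the spacer sits on its hub; I handed the job in at about 29 s with the gripper clear.

- **Sprocket:** I gripped it by the hub, lowered it over the spindle about 8° short of the pin, and rested it there at roughly 2 N. I then turned it about 7–8° until the load dropped off, and lowered it until it seated. The wrist force peaked at about 7 N.
- **Spacer:** I slid it down the spindle onto the hub, with about 5 N at contact.
- **Last checks:** By depth, the disc top stood at 161.9 mm, the hub at 173.5 mm and the spacer top at 187.5 mm. The text gives 162, 173 and 187 mm. The disc was level, and the pin showed inside the hole.
- **Things that disagreed:**
  - The wrist camera read about 1 mm off along the jaw axis, which I allowed for.
  - A brief 3 N side contact with the spindle on the way down was corrected by moving about 0.7 mm sideways.
- **Bystanders:** I did not check afterwards that they were still in place. No move came near them, and I saw no unexpected contact force.

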